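# Put the bench things back in their nest plates

### The job

Put the four loose things away, each in the aluminium nest plate whose pocket has the outline of its foot: the brass weight in the small round pocket, the bottle in the large round one, the lens tube lying down in the wide rectangle and the beam block standing on edge in the narrow slot. Set each down gently, the same way up as it is now and fully down on the pocket's floor, do not drop any, and leave all four released and at rest.

Things in the scene. Friction and masses are not known exactly. Their poses are not given: they have to be found in the camera images.
- weight: The brass weight: a small round brass-coloured cylinder with a neck and a knob on top, 28 mm in diameter and 47 mm high, about 0.2 kg. It may be gripped across its 28 mm diameter in any heading, about 25 mm above its underside. Loose, stands on the 2 mm thick grey mat at the start, in any heading. Origin: centre of its underside; z up.
- bottle: The bottle: an upright closed round dark amber bottle with a white cap and a paper label, 38 mm in diameter and 87 mm high; straight-sided up to about 55 mm, cap 21 mm wide; about 0.14 kg. Grip it across its 38 mm diameter in any heading, about 40 mm above its underside. Loose, stands on the 2 mm thick grey mat at the start, in any heading. Origin: centre of its underside; z up.
- tube: The lens tube: a black threaded tube lying on its side, 31 mm wide (its x), 51 mm long (its y), 31 mm high, about 0.07 kg. Grip it across the 31 mm width. It does not roll. Loose, stands on the 2 mm thick grey mat at the start, in any heading. Origin: centre of its underside; z up.
- block: The beam block: a thin black upright square plate standing on its edge, 12 mm thick (its x), 50 mm wide (its y), 50 mm high, about 0.15 kg. Grip it across the 12 mm thickness. A tall post with a crossbar stands at x = 0.65, y = -0.10 m: pass it within 0.5 m of the base. Loose, stands on the 2 mm thick grey mat at the start, in any heading. Origin: centre of its underside; z up.
- nest_small_round: Bare aluminium nest plate 60 x 60 mm with a round pocket 38 mm in diameter, for the brass weight. Fixed; 6 mm thick; central pocket 4 mm deep, its dark floor 2 mm and its rim 6 mm above its underside; lies on the 2 mm mat. Origin: centre of its underside, below the pocket's centre; z up.
- nest_large_round: Bare aluminium nest plate 74 x 74 mm with a round pocket 50 mm in diameter, for the bottle. Fixed; 6 mm thick; central pocket 4 mm deep, its dark floor 2 mm and its rim 6 mm above its underside; lies on the 2 mm mat. Origin: centre of its underside, below the pocket's centre; z up.
- nest_wide_rectangle: Bare aluminium nest plate 65 x 85 mm with a rectangular pocket 41 mm (its x) by 61 mm (its y), for the lens tube lying down, its length along the pocket's length (either way). Fixed; 6 mm thick; central pocket 4 mm deep, its dark floor 2 mm and its rim 6 mm above its underside; lies on the 2 mm mat. Origin: centre of its underside, below the pocket's centre; z up.
- nest_narrow_slot: Bare aluminium nest plate 48 x 84 mm with a narrow rectangular pocket 22 mm (its x) by 60 mm (its y), for the beam block standing on edge, its width along the pocket's length (either way). Fixed; 6 mm thick; central pocket 4 mm deep, its dark floor 2 mm and its rim 6 mm above its underside; lies on the 2 mm mat. Origin: centre of its underside, below the pocket's centre; z up.
There are look-alikes about, which are no part of the job. What is shaped like the tube but turquoise is not meant.

How it is judged (in metres and radians):
At the end, for the whole second after the job is handed in: Each of the four things rests on the floor of its own pocket: centre within 10 mm of the pocket's centre, underside no more than 1.5 mm above the pocket floor, upright as at the start within 0.06 rad, at rest and not touched by the fingers (horizontal distance between weight and nest_small_round below 0.01 m and z of weight in the frame of nest_small_round between 0 and 0.0035 m and angle between each of weight, bottle, tube, block's own z axis and vertical below 0.06 rad and linear speed of each of weight, bottle, tube, block below 0.02 m/s and contact force between the fingers and weight below 0.05 N and horizontal distance between bottle and nest_large_round below 0.01 m and z of bottle in the frame of nest_large_round between 0 and 0.0035 m and contact force between the fingers and bottle below 0.05 N and horizontal distance between tube and nest_wide_rectangle below 0.01 m and z of tube in the frame of nest_wide_rectangle between 0 and 0.0035 m and contact force between the fingers and tube below 0.05 N and horizontal distance between block and nest_narrow_slot below 0.01 m and z of block in the frame of nest_narrow_slot between 0 and 0.0035 m and contact force between the fingers and block below 0.05 N).
It fails at once if the brass weight is let fall: it moves faster than 0.4 m/s while its underside is more than 25 mm above the table and no finger touches it (height (world z) of weight above 0.025 m and linear speed of weight above 0.4 m/s and contact force between the fingers and weight below 0.01 N).
It fails at once if the bottle is let fall: it moves faster than 0.4 m/s while its underside is more than 25 mm above the table and no finger touches it (height (world z) of bottle above 0.025 m and linear speed of bottle above 0.4 m/s and contact force between the fingers and bottle below 0.01 N).
It fails at once if the lens tube is let fall: it moves faster than 0.4 m/s while its underside is more than 25 mm above the table and no finger touches it (height (world z) of tube above 0.025 m and linear speed of tube above 0.4 m/s and contact force between the fingers and tube below 0.01 N).
It fails at once if the beam block is let fall: it moves faster than 0.4 m/s while its underside is more than 25 mm above the table and no finger touches it (height (world z) of block above 0.025 m and linear speed of block above 0.4 m/s and contact force between the fingers and block below 0.01 N).
It also fails if it takes over 125 s, if anything falls off the work surface, if the arm or the gripper's body presses on something with over 40 N, if the wrist force passes 120 N, or if a joint passes its speed limit or range.

### The arm

A 6-joint arm with a two-finger parallel gripper is mounted at the origin on a cart in front of the work surface, level with it; the furniture and walls round the work are solid. World frame = base frame: x ahead of the robot, y to its left, z up, the work surface at z = 0. Lengths are in m, angles in degrees, forces in N, time in s.
With the tool pointing down it reaches from about 0.4 to 0.825 m from the base axis. Payload 7 kg.
Tool frame: the origin (TCP) lies at the very end of the fingers, on their centre line; the grasp point (between the pads) lies hold_point_z behind it (hold_point_z is the distance from the TCP to the grasp point, in m); z points along the fingers, y is the line along which they close (so a half turn about z gives the same grasp; the last joint's range is limited). The gripper opens to 88 mm and grips with 3 to 60 N. Pads are 19 mm wide; open, the fingers measure 130 mm over their backs; the gripper's body (78 mm by 193 mm) begins 47 mm behind the grasp point.
Start: joints at [-48.008, 20.546, 0.682, 0, -70.136, -16.507], TCP at [0.29, -0.609, 0.204] pointing down, gripper open.
Joint ranges: [-176.03, 176.03], [-82.01, 121.73], [-58.28, 71.71], [-173.87, 95.51], [-174.79, -0.11], [-173.66, 173.66]. Speed limits (degrees/s): [136.94, 136.94, 172.46, 180, 180, 180].

### API

Orientations are given as [roll, pitch, yaw] about the fixed x, y, z axes, in that order (R = Rz(yaw) Ry(pitch) Rx(roll)).
In Python, from plant import get_obs, snapshot, close_job, hold_point_z gives the robot as it stands.
- The arm moves only by the tool play_rows, never from a script. Its argument "commands" is a list that holds one entry, the list of rows, each a list of 7 numbers: the shift along the tool's x, y, z in cm, then the turn, a rotation vector about the tool's x, y, z in degrees, then the opening, from 0 (shut) to 1 (fully open). In form: [[[x, y, z, ax, ay, az, fingers], ...]]. A call has 1 to 20 rows; each row is the pose to reach, as a shift and turn from the pose commanded when the call began, along the tool's axes at that moment; what a row does not reach only later rows make up. A row lasts 1/12 s, in which the tool goes at most 41.7 mm and 7.16 degrees, less where a joint would pass 70% of its speed; a pose out of reach is approached as far as the arm can. A call with a gripper value outside its range is refused whole. The fingers move at their own pace and stop on an object; the grip force is fixed at half the most. Time passes only in rows, so rows that repeat a pose let the fingers close. It gives the time, the measured TCP pose, the force, the opening and the grip force at its end, in the units of the state.
- get_obs(): the state, without advancing time (a new reading comes with each control period).
- snapshot(name): name is "side" or "top" or "wrist"; returns a dict with "frame" (384x512x3 uint8, red, green, blue), "camera_matrix" (3x3 intrinsics, pixels), "origin" and "attitude" of the camera in the world. Camera axes: x right, y down, z forward; pixel columns grow to the right and rows downward; lengths in m; the calibration is good to about 2 mm. A picture is of the moment at which its call begins. There is no depth.
- close_job(): hands the job in; it is judged then, once.
The state is a dict: "clock": time; "joint_pos": joint angles; "qvel": joint speeds; "tau": joint torques, N m; "tool_pos": TCP position; "orientation": TCP orientation; "force": force on the tool from outside, world axes, zero at the start; "moment": the same for the moment, N m; "opening": finger opening in m; "gripper_force": force on a finger pad.
Only numpy, scipy, OpenCV 4.12 (cv2) and the standard library are available. Lean on these libraries where they do the work, as an engineer would, in place of code of your own. Each camera call takes 0.05 s, during which the arm holds its last target. There are 200 camera calls.

## Working session

There is one attempt and no reset: what is moved stays moved. The work goes in short steps, Python scripts to look and compute and a tool call to move; the robot and the scene stay as the last step left them, time stands still between calls to the robot, and variables do not carry over. Pictures are saved under pics/ and viewed, at most 14 in all, crops included, and the job is handed in when it is done.

Besides the shell and the picture viewer there is one more tool, called after "Emit:" in YAML: its name, and indented under it one key for each argument. play_rows: Moves the arm, as the interface text tells. Its arguments: {"type":"object","properties":{"commands":{"type":"array","items":{"type":"array","items":{"type":"array","items":{"type":"number"}}}}},"required":["commands"]}

```bash
mkdir -p pics; cat > h.py <<'E'
import numpy as np, cv2, json
from scipy.spatial.transform import Rotation as R
from plant import get_obs, snapshot, close_job, hold_point_z
def snap(name,f=None):
    s=snapshot(name)
    if f: cv2.imwrite('pics/'+f,s['frame'][:,:,::-1]); np.savez('pics/'+f[:-4]+'.npz',**{k:np.array(v) for k,v in s.items()})
    return s
def att(s):
    a=np.array(s['attitude'])
    return a if a.shape==(3,3) else R.from_euler('xyz',a,degrees=True).as_matrix()
def ray(s,px,z):
    K=np.array(s['camera_matrix']);d=att(s)@np.linalg.inv(K)@np.array([px[0],px[1],1.]);o=np.array(s['origin'])
    return (o+d*(z-o[2])/d[2])
def proj(s,p):
    K=np.array(s['camera_matrix']);c=att(s).T@(np.array(p)-np.array(s['origin']));u=K@c
    return u[:2]/u[2]
E
python3 - <<'E'
from h import *
print(hold_point_z if not callable(hold_point_z) else hold_point_z()); print(get_obs())
for n in ['top','side','wrist']:
    s=snap(n,n+'0.png');print(n,s['camera_matrix'],s['origin'],s['attitude'])
a=[cv2.imread(f'pics/{n}0.png') for n in ['side','wrist']]
cv2.imwrite('pics/sw.png',cv2.resize(np.hstack(a),(800,300)))
cv2.imwrite('pics/topb.png',cv2.resize(cv2.imread('pics/top0.png'),(800,600),interpolation=cv2.INTER_CUBIC))
E
```

```text
0.0188
{'clock': 0.0, 'joint_pos': array([-4.80078460e+01,  2.05933228e+01,  6.32413547e-01, -1.98885722e-02,
       -7.01357462e+01, -1.65051806e+01]), 'qvel': array([ 0.00174664, -0.11353006, -0.01653354,  0.02905441, -0.00470092,
       -0.12727689]), 'tau': array([ 4.31809076e-05, -5.82713163e+01,  2.93057388e+01,  6.99725837e+00,
        6.95041599e-03, -1.42190734e-04]), 'tool_pos': array([ 0.29017391, -0.60884808,  0.20269181]), 'orientation': array([ 1.79902015e+02, -9.53684414e-03, -1.54519792e+02]), 'force': array([ 0.70115005,  0.83658586, -0.04891673]), 'moment': array([ 0.03055572, -0.01001603,  0.05793695]), 'gripper_force': 0.0, 'opening': 0.0872641217468968}
top [[473.74795155   0.         253.09371814]
 [  0.         473.74795155 175.65688814]
 [  0.           0.           1.        ]] [0.25667326 0.05004582 1.22388231] [-169.49865407   -0.96552456  -90.62448982]
side [[391.08144974   0.         261.18533853]
 [  0.         391.08144974 193.0388411 ]
 [  0.           0.           1.        ]] [-0.01322844 -0.81652484  0.41096226] [-111.19136771   -1.14755283  -30.30238033]
wrist [[295.88866223   0.         255.60706356]
 [  0.         295.88866223 193.68588612]
 [  0.           0.           1.        ]] [ 0.22239234 -0.64063789  0.38345427] [163.98083678  -0.18963981 115.48295437]
```

View pics/topb.png

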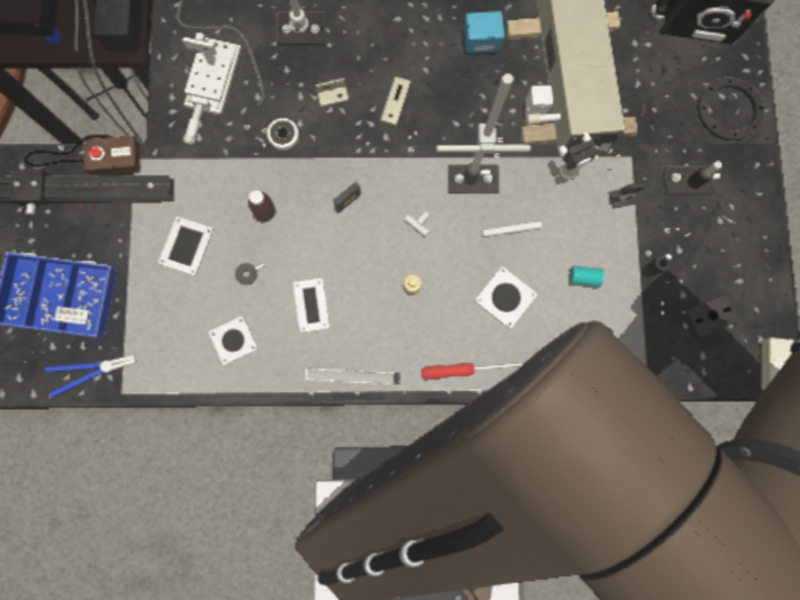

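View pics/sw.png

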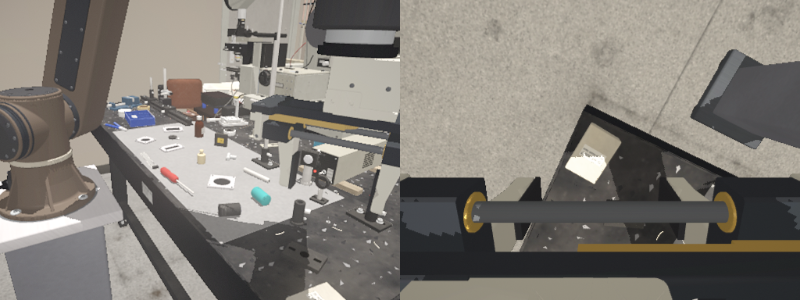

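The top view (800 px scale) shows the weight at (412,284), bottle at (260,205) and block at (347,196). The nests are wide rectangle (186,246), slot (311,305), small round (233,340) and large round (506,297). Two things are tube-shaped: the turquoise one at top (587,276), which is not meant, and the black one at side (229,210), the lens tube, which the arm hides from the top camera.

```bash
cat >> h.py <<'E'
def load(f): 
    d=np.load('pics/'+f+'.npz'); return {k:d[k] for k in d.files}
def conts(mask,amin,amax):
    n=[]
    for c in cv2.findContours(mask.astype(np.uint8),cv2.RETR_EXTERNAL,cv2.CHAIN_APPROX_NONE)[0]:
        if amin<cv2.contourArea(c)<amax: n.append(c)
    return n
def rect(s,c,z):
    P=np.array([ray(s,p[0],z)[:2] for p in c]);(cx,cy),(w,h),a=cv2.minAreaRect((P*1000).astype(np.float32))
    if w>h: w,h,a=h,w,a+90   # a: heading of short side
    return np.round([cx,cy,w,h,(a+90)%180-90],1)
E
python3 - <<'E'
from h import *
s=load('top0');f=s['frame'].astype(int);mn=f.min(2);mx=f.max(2)
hsv=cv2.cvtColor(s['frame'],cv2.COLOR_RGB2HSV)
print('mat',f[150,250],f[210,250])
def show(n,m,z,a0,a1):
    for c in conts(m,a0,a1):
        u=c.mean(0)[0]
        if 80<u[0]<410 and 100<u[1]<252: print(n,u.round(),rect(s,c,z),cv2.contourArea(c))
show('plate',mn>190,.008,200,3000)
dark=mx<75
show('dark z.008',dark,.008,60,3000)
show('dark z.052',dark,.052,60,400)
show('brass',(hsv[:,:,1]>60)&(hsv[:,:,0]>15)&(hsv[:,:,0]<35)&(mx>120),.049,20,600)
show('cap',(mn>190),.089,20,200)
s=load('side0');mx=s['frame'].max(2)
for c in conts(mx<70,100,3000):
    u=c.mean(0)[0]
    if 230<u[0]<370 and 220<u[1]<300: print(u,cv2.boundingRect(c),ray(s,u,.017))
t=cv2.resize(load('top0')['frame'][105:185,140:300,::-1],(800,400),interpolation=cv2.INTER_CUBIC)
b=cv2.resize(s['frame'][150:290,220:400,::-1],(257,200),interpolation=cv2.INTER_CUBIC)
t=np.vstack([t,np.hstack([b,np.zeros((200,543,3),np.uint8)])]);cv2.imwrite('pics/crop.png',t)
E
```

```text
mat [181 177 169] [181 178 170]
plate [149. 217.] [375.8 295.8  61.7  62.8  25. ] 525.5
plate [199. 195.] [432.9 168.6  51.5  85.4 -81.6] 590.5
plate [324. 191.] [ 443.5 -156.5   76.1   76.9  -38.9] 788.0
plate [119. 156.] [534.9 379.6  66.8  85.8  71.3] 754.5
dark z.008 [117. 157.] [534.4 381.2  27.6  51.   72.2] 129.0
dark z.052 [117. 157.] [524.3 369.3  26.6  49.1  72.2] 129.0
brass [263. 181.] [459.1   1.8  22.7  28.1  89.2] 83.5
cap [328. 146.] [ 540.9 -157.3    8.9   92.     8.6] 90.5
cap [268. 142.] [549.1  -6.5  33.   33.2 -86. ] 58.5
cap [163. 125.] [ 5.950e+02  2.504e+02  1.800e+01  1.990e+01 -3.000e-01] 44.0
```

View pics/crop.png

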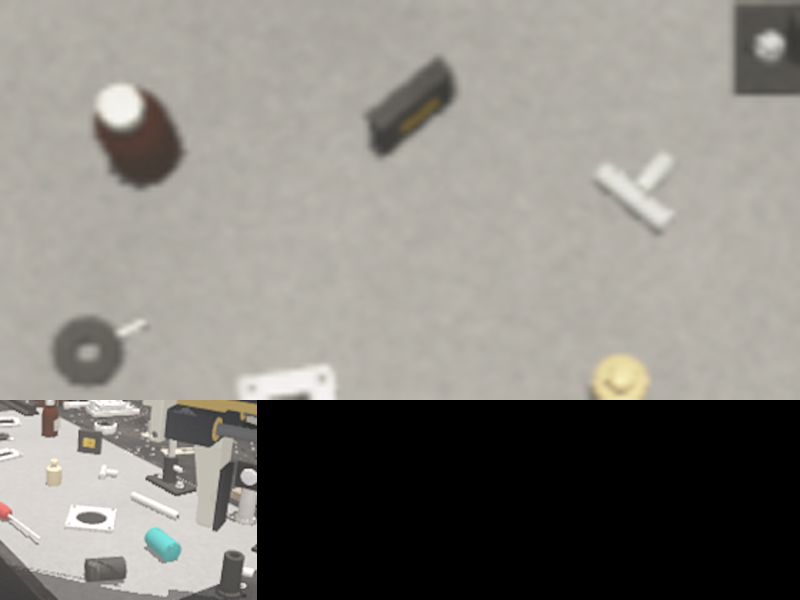

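```bash
cat >> h.py <<'E'
def go(x,y,z,yaw):
    "shift cm / turn deg in tool axes from the measured pose; yaw taken mod 180 nearest"
    o=get_obs();R0=R.from_euler('xyz',o['orientation'],degrees=True)
    best=None
    for k in (-180,0,180,360):
        R1=R.from_euler('xyz',[180,0,yaw+k],degrees=True);v=(R0.inv()*R1).as_rotvec(degrees=True)
        if best is None or np.linalg.norm(v)<np.linalg.norm(best): best=v
    d=R0.inv().apply(np.array([x,y,z])-o['tool_pos'])*100
    print('at',o['tool_pos'].round(4),o['orientation'].round(2),'t',round(o['clock'],2),'open',round(o['opening'],4),'j6',round(o['joint_pos'][5]),'-> shift',d.round(2),'turn',best.round(2))
E
python3 - <<'E'
from h import *
s=load('side0')
print(ray(s,(293.5,268),.017))
t=load('top0'); print('block',ray(t,(140+408/5,105+90/5),.052))
o=get_obs();R0=R.from_euler('xyz',o['orientation'],degrees=True)
w=load('wrist0');print('cam in tool',R0.inv().apply(w['origin']-o['tool_pos']),(R0.inv()*R.from_matrix(att(w))).as_euler('xyz',degrees=True))
go(.459,0.0,.2,-90)
E
```

```text
[ 0.36442751 -0.30579231  0.017     ]
block [0.6117439  0.10725621 0.052     ]
cam in tool [ 0.07488943  0.00082969 -0.18048681] [-16.02843024   0.11712754  89.9970308 ]
at [ 0.2902 -0.609   0.203 ] [ 1.7993e+02 -1.0000e-02 -1.5452e+02] t 0.15 open 0.0875 j6 -17 -> shift [-41.43  47.71   0.35] turn [ 7.000e-02  3.000e-02 -6.452e+01]
```

Emit:
play_rows:
  commands:
    - [[-41.4,47.7,0.3,0,0,-64.5,1],[-41.4,47.7,0.3,0,0,-64.5,1],[-41.4,47.7,0.3,0,0,-64.5,1],[-41.4,47.7,0.3,0,0,-64.5,1],[-41.4,47.7,0.3,0,0,-64.5,1],[-41.4,47.7,0.3,0,0,-64.5,1],[-41.4,47.7,0.3,0,0,-64.5,1],[-41.4,47.7,0.3,0,0,-64.5,1],[-41.4,47.7,0.3,0,0,-64.5,1],[-41.4,47.7,0.3,0,0,-64.5,1],[-41.4,47.7,0.3,0,0,-64.5,1],[-41.4,47.7,0.3,0,0,-64.5,1],[-41.4,47.7,0.3,0,0,-64.5,1],[-41.4,47.7,0.3,0,0,-64.5,1],[-41.4,47.7,0.3,0,0,-64.5,1],[-41.4,47.7,0.3,0,0,-64.5,1],[-41.4,47.7,0.3,0,0,-64.5,1],[-41.4,47.7,0.3,0,0,-64.5,1],[-41.4,47.7,0.3,0,0,-64.5,1]]

```text
clock: 1.73
tool_pos: [0.4585, -0.0011, 0.2005]
orientation: [180.0, -0.0, -90.0]
force: [-0.6, 0.0, -0.6]
opening: 0.0877
gripper_force: 0.0
```

```bash
python3 - <<'E'
from h import *
t=snap('top','top1.png');w=snap('wrist','w1.png')
print(proj(w,[.459,.0,.049]),proj(w,[.459,.0,.002]))
a=cv2.resize(t['frame'][:,:,::-1],(400,300));b=cv2.resize(w['frame'][:,:,::-1],(400,300))
cv2.imwrite('pics/v1.png',np.hstack([a,b])); go(.459,0,.2,-90)
E
```

```text
[254.31093616 176.4500023 ] [254.43581506 168.45714586]
at [ 0.4586 -0.0016  0.2006] [179.99  -0.   -90.1 ] t 1.83 open 0.0878 j6 -25 -> shift [-0.16 -0.04  0.06] turn [ 0.01 -0.   -0.1 ]
```

View pics/v1.png

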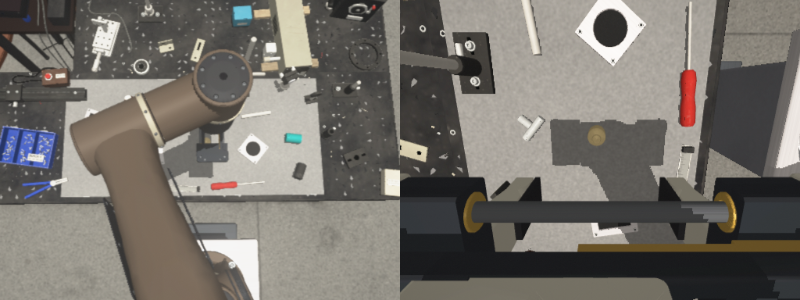

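Top view (half scale): the arm is now clear of the black tube at (299,172), with the turquoise look-alike at (293,138). The wrist view shows the weight in the gripper's shadow at (196,136) and the large-round nest at (210,28).

```bash
python3 - <<'E'
from h import *
t=load('top1');mx=t['frame'].max(2)
for c in conts(mx<100,40,1500):
    u=c.mean(0)[0]
    if 360<u[0]<405 and 200<u[1]<240: print('tube top',u,cv2.boundingRect(c),rect(t,c,.0175),rect(t,c,.033))
w=load('w1');hsv=cv2.cvtColor(w['frame'],cv2.COLOR_RGB2HSV)
m=(hsv[:,:,1]>75)&(hsv[:,:,0]>12)&(hsv[:,:,0]<35)
for c in conts(m,150,3000):
    u,r=cv2.minEnclosingCircle(c); 
    if u[1]<220: print('weight',u,r,cv2.boundingRect(c),rect(w,c,.03))
for c in conts(w['frame'].min(2)>190,1000,20000):
    print('plate',c.mean(0)[0],rect(w,c,.008))
k=cv2.resize(w['frame'][130:220,200:310,::-1],(440,360));cv2.imwrite('pics/v2.png',np.hstack([k,cv2.resize(t['frame'][160:250,340:430,::-1],(360,360))]))
E
```

```text
tube top [382.80597015 219.80597015] (375, 209, 16, 21) [ 365.4 -304.2   28.8   51.8   68.4] [ 364.  -299.7   28.5   51.2   68.4]
weight (251.5, 172.96153259277344) 13.048139572143555 (240, 160, 23, 27) [4.631e+02 2.000e-01 2.670e+01 3.210e+01 3.000e-01]
plate [502.71626298 153.14878893] [154.2 -20.7  37.8 163.9  13.4]
plate [269.20192308  36.55769231] [ 442.2 -154.5   74.2   74.4   50.5]
```

View pics/v2.png

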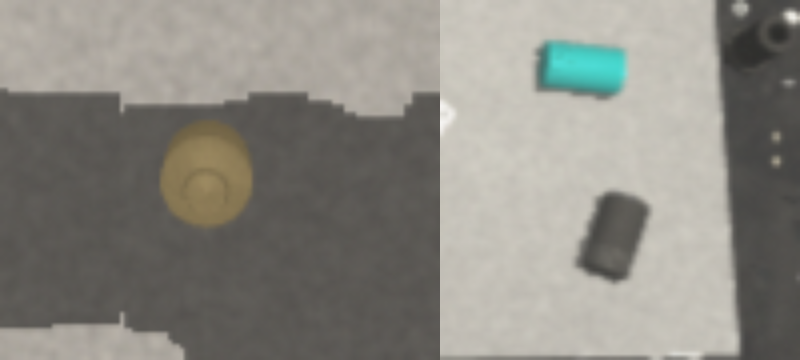

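Emit:
play_rows:
  commands:
    - [[-0.26,-0.34,3,0,0,0,1],[-0.26,-0.34,6,0,0,0,1],[-0.26,-0.34,9,0,0,0,1],[-0.26,-0.34,12,0,0,0,1],[-0.26,-0.34,14,0,0,0,1],[-0.26,-0.34,16,0,0,0,1],[-0.26,-0.34,17.5,0,0,0,1],[-0.26,-0.34,18.5,0,0,0,1],[-0.26,-0.34,19,0,0,0,1],[-0.26,-0.34,19,0,0,0,1],[-0.26,-0.34,19,0,0,0,0],[-0.26,-0.34,19,0,0,0,0],[-0.26,-0.34,19,0,0,0,0],[-0.26,-0.34,19,0,0,0,0],[-0.26,-0.34,19,0,0,0,0],[-0.26,-0.34,19,0,0,0,0],[-0.26,-0.34,19,0,0,0,0],[-0.26,-0.34,19,0,0,0,0],[-0.26,-0.34,19,0,0,0,0],[-0.26,-0.34,19,0,0,0,0]]

```text
clock: 3.5
tool_pos: [0.4625, 0.0021, 0.0107]
orientation: [-180.0, 0.0, -90.0]
force: [1.6, -0.5, 2.7]
opening: 0.0265
gripper_force: 1.9
```

```bash
python3 - <<'E'
from h import *
go(.375,.296,.1,-90)
E
```

```text
at [0.4625 0.0021 0.0107] [-1.7998e+02  1.0000e-02 -9.0010e+01] t 3.5 open 0.0265 j6 -25 -> shift [-29.39   8.75  -8.93] turn [-0.02  0.01 -0.01]
```

Emit:
play_rows:
  commands:
    - [[0,0,0,0,0,0,0],[0,0,0,0,0,0,0],[0,0,0,0,0,0,0],[0,0,-0.5,0,0,0,0],[0,0,-1,0,0,0,0],[0,0,-2,0,0,0,0],[0,0,-4,0,0,0,0],[0,0,-6,0,0,0,0],[0,0,-7,0,0,0,0],[0,0,-7,0,0,0,0],[0,0,-7,0,0,0,0]]

```text
clock: 4.42
tool_pos: [0.4623, 0.0022, 0.0811]
orientation: [-179.9, 0.1, -90.0]
force: [-1.2, 0.2, -2.3]
opening: 0.023
gripper_force: 26.0
```

```bash
python3 - <<'E'
from h import *
go(.375,.296,.1,-90)
E
```

```text
at [0.4623 0.0022 0.0811] [-1.7993e+02  5.0000e-02 -9.0030e+01] t 4.42 open 0.023 j6 -25 -> shift [-29.38   8.75  -1.87] turn [-0.07  0.05 -0.03]
```

Emit:
play_rows:
  commands:
    - [[-3,0.9,-1,0,0,0,0],[-6,1.8,-1.9,0,0,0,0],[-9,2.7,-1.9,0,0,0,0],[-12,3.6,-1.9,0,0,0,0],[-15,4.5,-1.9,0,0,0,0],[-18,5.4,-1.9,0,0,0,0],[-21,6.3,-1.9,0,0,0,0],[-24,7.2,-1.9,0,0,0,0],[-26.5,7.9,-1.9,0,0,0,0],[-28.5,8.5,-1.9,0,0,0,0],[-29.4,8.75,-1.9,0,0,0,0],[-29.4,8.75,-1.9,0,0,0,0],[-29.4,8.75,-1.9,0,0,0,0]]

```text
clock: 5.5
tool_pos: [0.3742, 0.2953, 0.0986]
orientation: [179.9, -0.1, -90.0]
force: [0.2, 0.5, -2.8]
opening: 0.0213
gripper_force: 25.6
```

```bash
python3 - <<'E'
from h import *
w=snap('wrist','w3.png');cv2.imwrite('pics/v3.png',w['frame'][:,:,::-1])
for c in conts(w['frame'].min(2)>180,800,20000): print('plate',c.mean(0)[0],rect(w,c,.008))
m=w['frame'].max(2)<60
for c in conts(m,150,9000): 
  if c.mean(0)[0][1]<230: print('dark',c.mean(0)[0],rect(w,c,.008))
o=get_obs()['tool_pos'];print(proj(w,o+[0,0,.0188]))
go(.375,.296,.1,-90)
E
```

```text
plate [254.00896861 300.9058296 ] [373.2 415.6  30.8  67.7  90. ]
plate [ 59.91221374 302.21374046] [579.3 421.2  44.7  59.9  90. ]
dark [254.15686275 186.18627451] [374.5 291.4  26.   35.5 -88.1]
dark [ 13.80152672 143.73282443] [590.1 255.1  31.1  43.9 -13.3]
dark [406.98863636  89.55113636] [245.6 208.3  17.7  52.3 -68.9]
dark [187.1147541   44.48087432] [431.  170.3  20.4  58.  -81.3]
[253.85469166 236.91509696]
at [0.3744 0.2949 0.0988] [ 1.7993e+02 -1.0000e-01 -9.0020e+01] t 5.55 open 0.0206 j6 -62 -> shift [-0.11 -0.06 -0.12] turn [ 0.07 -0.1  -0.02]
```

View pics/v3.png

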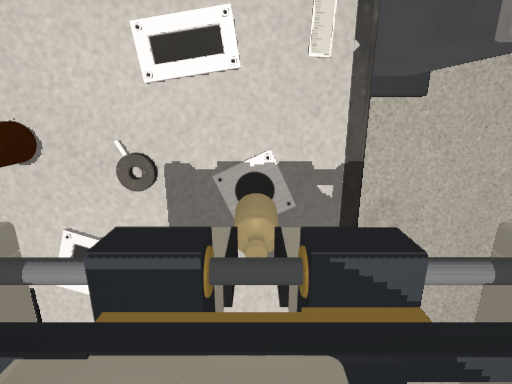

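The wrist view shows the weight hanging between the fingers at about (257,212), with the small-round nest and its pocket behind it at (254,187). The opening keeps shrinking below 28 mm, so the weight may be slipping. I'll check where it sits in the grip.

```bash
python3 - <<'E'
from h import *
w=load('w3');o=get_obs();p=o['tool_pos'];print(o['opening'],o['gripper_force'])
for n,z in [('under',-.0087),('tip',0),('u+15',.0063),('u+30',.0213),('top',.0383)]:
    print(n,proj(w,p+[0,0,z]).round(1),proj(w,p+[0.014,0,z]).round(1),proj(w,p+[0,-.014,z]).round(1))
cv2.imwrite('pics/v4.png',cv2.resize(w['frame'][170:290,190:320,::-1],(650,600),interpolation=cv2.INTER_CUBIC))
E
```

```text
0.02060573364273197 25.626943352690432
under [254.  220.2] [233.5 220.2] [254.  200.6]
tip [254. 225.] [232.6 225. ] [253.9 204.6]
u+15 [253.9 228.7] [231.9 228.7] [253.9 207.8]
u+30 [253.8 238.7] [229.9 238.7] [253.8 216.2]
top [253.7 252.2] [227.3 252.2] [253.7 227.7]
```

View pics/v4.png

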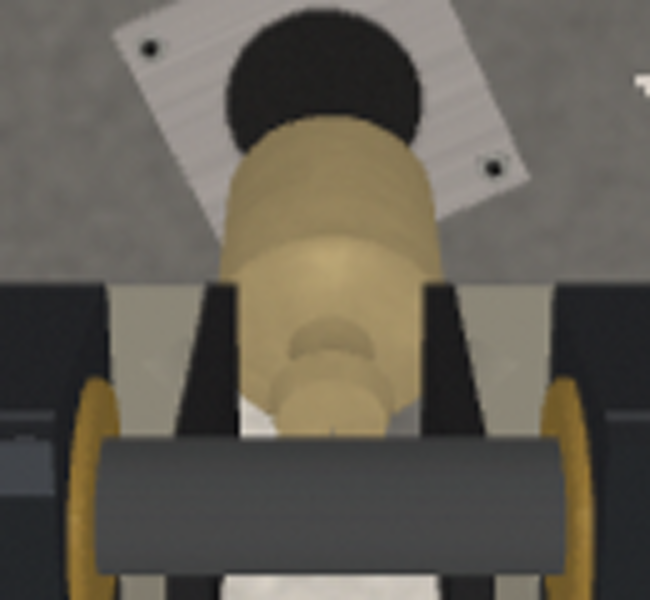

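Emit:
play_rows:
  commands:
    - [[0,0,1.5,0,0,0,0],[0,0,3.5,0,0,0,0],[0,0,5.5,0,0,0,0],[0,0,6.5,0,0,0,0],[0,0,7,0,0,0,0]]

```text
clock: 5.97
tool_pos: [0.3744, 0.2936, 0.028]
orientation: [179.9, -0.2, -90.1]
force: [-0.4, -1.5, -2.2]
opening: 0.0211
gripper_force: 25.6
```

```bash
python3 - <<'E'
from h import *
a=snap('side','s5.png');w=snap('wrist','w5.png');o=get_obs();p=o['tool_pos']
print(p,o['opening'],o['gripper_force'],o['force'],proj(a,p),proj(w,p),proj(w,p+[0,0,.0383]))
u=proj(a,p).astype(int);x0=max(0,u[0]-35)
A=cv2.resize(a['frame'][u[1]-35:u[1]+25,x0:x0+40,::-1],(400,600),interpolation=cv2.INTER_CUBIC)
B=cv2.resize(w['frame'][160:280,215:295,::-1],(400,600),interpolation=cv2.INTER_CUBIC)
cv2.imwrite('pics/v5.png',np.hstack([A,B]))
E
```

```text
[0.37482694 0.29455304 0.02895463] 0.021184643499781455 25.633571743164794 [-1.81568744 -0.31930527 -3.46969436] [186.03146634 171.87989892] [253.73019492 227.05632664] [253.44586087 254.82649804]
```

View pics/v5.png

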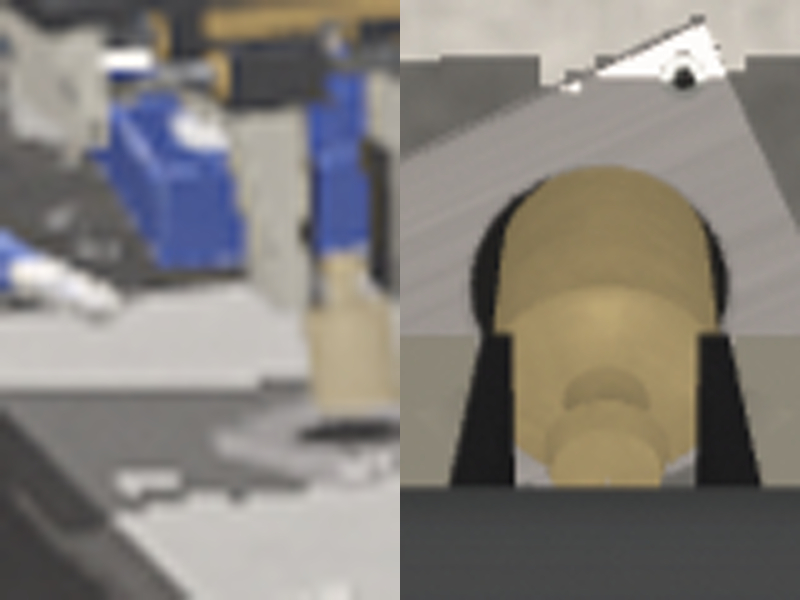

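In the side view the weight hangs upright, or at most slightly tilted, just above the nest. In the wrist view it sits centred over the pocket, at about (256,212) against the pocket centre (255,216). I'll lower it slowly and watch the force.

Emit:
play_rows:
  commands:
    - [[-0.15,0,0.2,0,0,0,0],[-0.15,0,0.4,0,0,0,0],[-0.15,0,0.6,0,0,0,0],[-0.15,0,0.6,0,0,0,0]]

```text
clock: 6.4
tool_pos: [0.3749, 0.2976, 0.0238]
orientation: [-180.0, 0.0, -90.0]
force: [-0.3, -0.5, -2.2]
opening: 0.0209
gripper_force: 25.6
```

Emit:
play_rows:
  commands:
    - [[0,0,0.1,0,0,0,0],[0,0,0.2,0,0,0,0],[0,0,0.3,0,0,0,0],[0,0,0.3,0,0,0,0]]

```text
clock: 6.73
tool_pos: [0.3748, 0.2975, 0.0206]
orientation: [180.0, -0.0, -90.0]
force: [-0.2, -0.8, -3.2]
opening: 0.021
gripper_force: 25.6
```

Emit:
play_rows:
  commands:
    - [[0,0,0.1,0,0,0,0],[0,0,0.2,0,0,0,0],[0,0,0.3,0,0,0,0],[0,0,0.3,0,0,0,0]]

```text
clock: 7.07
tool_pos: [0.3748, 0.2974, 0.0174]
orientation: [180.0, -0.0, -90.0]
force: [0.0, 0.1, -1.8]
opening: 0.0211
gripper_force: 25.6
```

Emit:
play_rows:
  commands:
    - [[0.1,0,0.1,0,0,0,0],[0.1,0,0.2,0,0,0,0],[0.1,0,0.2,0,0,0,0]]

```text
clock: 7.32
tool_pos: [0.375, 0.2965, 0.0158]
orientation: [-180.0, 0.0, -90.0]
force: [-0.2, 0.1, 1.9]
opening: 0.0213
gripper_force: 26.5
```

Emit:
play_rows:
  commands:
    - [[0,0,0.1,0,0,0,0],[0,0,0.2,0,0,0,0],[0,0,0.2,0,0,0,0]]

```text
clock: 7.57
tool_pos: [0.3755, 0.2969, 0.0152]
orientation: [-179.9, 0.0, -90.0]
force: [-3.2, -3.1, 19.3]
opening: 0.0216
gripper_force: 31.0
```

```bash
python3 - <<'E'
from h import *
w=snap('wrist','w6.png')
cv2.imwrite('pics/v6.png',cv2.resize(w['frame'][160:280,195:315,::-1],(600,600),interpolation=cv2.INTER_CUBIC))
E
```

```text
(no output)
```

View pics/v6.png

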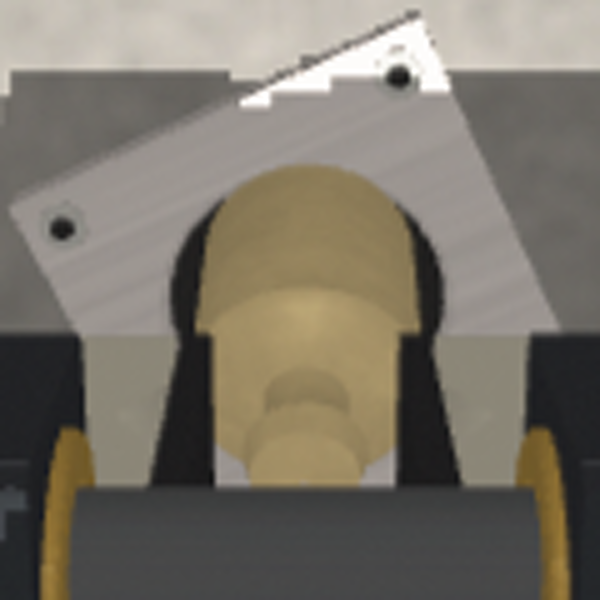

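The weight's lower front edge at (310,165) covers the pocket's front edge, which I expect at about y=170, so it is about 5 mm too far toward -y and on the rim. I'll lift it slightly, shift 5 mm in +y and lower again.

Emit:
play_rows:
  commands:
    - [[0,0,-0.3,0,0,0,0],[0,0,-0.5,0,0,0,0],[-0.25,0,-0.5,0,0,0,0],[-0.5,0,-0.5,0,0,0,0],[-0.5,0,-0.4,0,0,0,0],[-0.5,0,-0.3,0,0,0,0],[-0.5,0,-0.2,0,0,0,0],[-0.5,0,-0.2,0,0,0,0]]

```text
clock: 8.28
tool_pos: [0.375, 0.3015, 0.0157]
orientation: [-180.0, -0.0, -90.0]
force: [0.1, -0.5, 2.5]
opening: 0.0208
gripper_force: 26.9
```

Emit:
play_rows:
  commands:
    - [[0,0,0.1,0,0,0,0],[0,0,0.2,0,0,0,0],[0,0,0.2,0,0,0,0]]

```text
clock: 8.53
tool_pos: [0.3754, 0.3018, 0.0151]
orientation: [-179.9, 0.0, -90.0]
force: [-2.8, -2.8, 19.8]
opening: 0.0211
gripper_force: 31.3
```

Emit:
play_rows:
  commands:
    - [[0,0,0.1,0,0,0,0],[0,0,0.2,0,0,0,0],[0,0,0.2,0,0,0,0]]

```text
clock: 8.78
tool_pos: [0.3759, 0.3022, 0.0147]
orientation: [-179.9, 0.1, -89.9]
force: [-8.9, -6.6, 39.9]
opening: 0.0212
gripper_force: 36.2
```

Emit:
play_rows:
  commands:
    - [[0,0,-0.2,0,0,0,0],[0,0,-0.38,0,0,0,0],[0,0,-0.38,0,0,0,0],[0,0,-0.38,0,0,0,0.4],[0,0,-0.38,0,0,0,0.4],[0,0,-0.38,0,0,0,0.5],[0,0,-0.38,0,0,0,0.6],[0,0,-0.38,0,0,0,0.6],[0,0,-0.38,0,0,0,0.6]]

```text
clock: 9.53
tool_pos: [0.3748, 0.3015, 0.0153]
orientation: [180.0, -0.0, -90.0]
force: [0.2, -0.4, -0.0]
opening: 0.0515
gripper_force: 0.0
```

```bash
python3 - <<'E'
from h import *
w=snap('wrist','w7.png');go(.375,.296,.012,-90)
cv2.imwrite('pics/v7.png',cv2.resize(w['frame'][160:280,195:315,::-1],(600,600),interpolation=cv2.INTER_CUBIC))
for z in (.004,.034): print(proj(w,[.3758,.2958,z]),proj(w,[.3758,.2818,z]))
E
```

```text
at [0.3748 0.3015 0.0153] [ 1.7999e+02 -1.0000e-02 -9.0010e+01] t 9.58 open 0.052 j6 -62 -> shift [ 0.55 -0.02  0.33] turn [ 0.01 -0.01 -0.01]
[252.89322573 211.54427055] [252.83635881 191.93138472]
[252.47461184 228.59917387] [252.39861152 206.06005579]
```

View pics/v7.png

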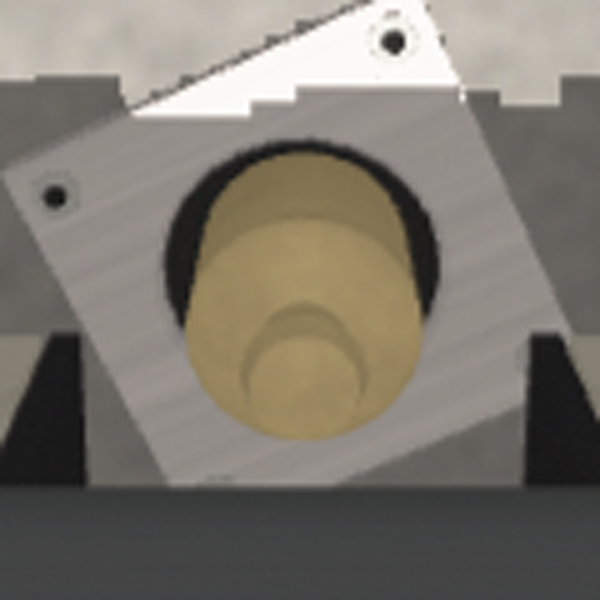

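The weight is upright in its pocket: its body is centred at (304,~265) and the pocket at (301,~270). Next is the block.

```bash
python3 - <<'E'
from h import *
go(.572,.171,.2,-58)
E
```

```text
at [0.3748 0.3015 0.0153] [ 1.7999e+02 -1.0000e-02 -9.0010e+01] t 9.58 open 0.052 j6 -62 -> shift [ 13.05 -19.72 -18.47] turn [ 1.000e-02 -1.000e-02 -3.201e+01]
```

Emit:
play_rows:
  commands:
    - [[0,0,-2,0,0,0,0.7],[0,0,-5,0,0,0,1],[0,0,-9,0,0,0,1],[0,0,-13,0,0,0,1],[3,-4,-16,0,0,-8,1],[5,-7,-18.5,0,0,-16,1],[8,-11,-18.5,0,0,-24,1],[10,-15,-18.5,0,0,-32,1],[12,-18,-18.5,0,0,-32,1],[13,-19.7,-18.5,0,0,-32,1],[13,-19.7,-18.5,0,0,-32,1],[13,-19.7,-18.5,0,0,-32,1]]

```text
clock: 10.58
tool_pos: [0.5746, 0.169, 0.1996]
orientation: [179.9, -0.0, -58.2]
force: [0.6, 0.7, -0.1]
opening: 0.0877
gripper_force: 0.0
```

```bash
python3 - <<'E'
from h import *
w=snap('wrist','w8.png');go(.612,.107,.2,-58)
f=w['frame'];mx=f.max(2)
print(proj(w,[.612,.107,.052]))
for th in (45,60,75):
  for c in conts(mx<th,200,9000):
    u=c.mean(0)[0]
    if u[1]<240: print(th,u.round(),cv2.contourArea(c),rect(w,c,.052))
b=cv2.resize(f[60:180,180:340,::-1],(800,600),interpolation=cv2.INTER_CUBIC);cv2.imwrite('pics/v8.png',b)
E
```

```text
at [0.573  0.1699 0.1994] [179.91  -0.   -58.21] t 10.63 open 0.0871 j6 -3 -> shift [ 7.4   0.   -0.06] turn [ 0.09 -0.   -0.21]
[256.10823904 109.43486581]
45 [212. 215.] 209.5 [592.9 233.8  30.5  37.   80.7]
45 [ 7. 28.] 246.5 [ 8.636e+02  1.718e+02  5.300e+00  5.600e+01 -1.000e-01]
60 [208. 218.] 579.0 [597.1 240.6  38.3  38.7 -67.7]
60 [132. 183.] 602.5 [6.890e+02 2.519e+02 1.940e+01 6.060e+01 4.000e-01]
60 [195.  19.] 220.5 [705.1  66.9  20.7  25.2  21.8]
60 [33. 63.] 4539.0 [829.2 191.2  66.1 112.5  18.1]
75 [208. 219.] 650.5 [595.2 241.8  36.9  47.4   5.4]
```

View pics/v8.png

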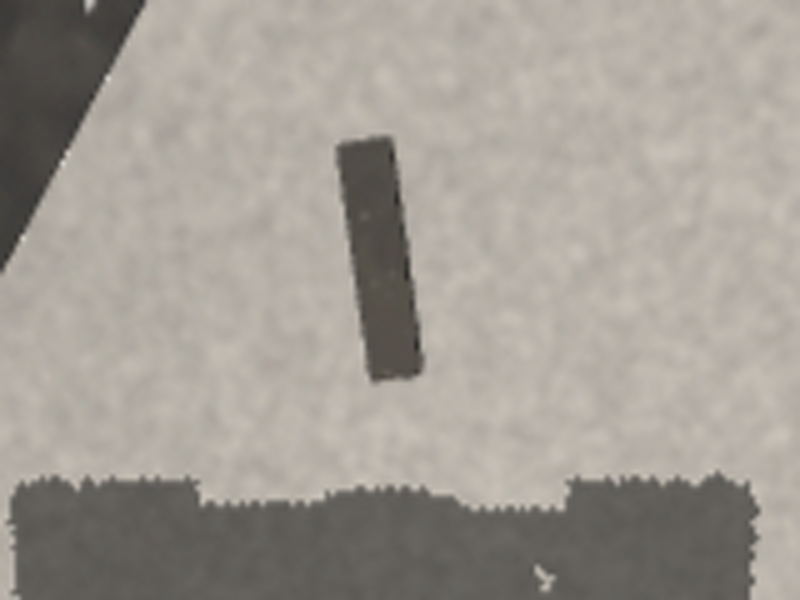

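The crop shows the block's top face as a clean rectangle from (338,140) to (422,378), turned about 7° from the tool axis.

```bash
python3 - <<'E'
from h import *
w=load('w8');mx=w['frame'].max(2)
for th in (100,115):
  for c in conts(mx<th,200,3000):
    u=c.mean(0)[0]
    if 230<u[0]<280 and 80<u[1]<140: r=rect(w,c,.052);print(th,u.round(),r); go(r[0]/1000,r[1]/1000,.013,r[4]+90)
E
```

```text
100 [256. 112.] [611.  109.4  11.5  48.7  40.2]
at [0.573  0.1699 0.1994] [179.91  -0.   -58.21] t 10.63 open 0.0871 j6 -3 -> shift [ 7.14 -0.07 18.64] turn [ 0.09  0.   -8.41]
115 [256. 111.] [610.8 109.4  11.9  49.5  39.9]
at [0.573  0.1699 0.1994] [179.91  -0.   -58.21] t 10.63 open 0.0871 j6 -3 -> shift [ 7.13 -0.05 18.64] turn [ 0.09  0.   -8.11]
```

Emit:
play_rows:
  commands:
    - [[3,0,0,0,0,-4,1],[6,-0.05,2,0,0,-8.2,1],[7.1,-0.05,5,0,0,-8.2,1],[7.1,-0.05,8,0,0,-8.2,1],[7.1,-0.05,10,0,0,-8.2,1],[7.1,-0.05,11,0,0,-8.2,1],[7.1,-0.05,11,0,0,-8.2,1],[7.1,-0.05,11,0,0,-8.2,1]]

```text
clock: 11.3
tool_pos: [0.6099, 0.1121, 0.091]
orientation: [180.0, -0.0, -49.7]
force: [0.5, 0.6, 0.7]
opening: 0.0877
gripper_force: 0.0
```

```bash
python3 - <<'E'
from h import *
go(.611,.1094,.013,-50)
E
```

```text
at [0.6099 0.1121 0.091 ] [ 1.7999e+02 -2.0000e-02 -4.9750e+01] t 11.3 open 0.0877 j6 12 -> shift [0.27 0.09 7.8 ] turn [ 0.01 -0.02  0.25]
```

Emit:
play_rows:
  commands:
    - [[0.27,0.09,2,0,0,0,1],[0.27,0.09,4,0,0,0,1],[0.27,0.09,6,0,0,0,1],[0.27,0.09,7,0,0,0,1],[0.27,0.09,7.8,0,0,0,1],[0.27,0.09,7.8,0,0,0,1],[0.27,0.09,7.8,0,0,0,0.4],[0.27,0.09,7.8,0,0,0,0.3],[0.27,0.09,7.8,0,0,0,0],[0.27,0.09,7.8,0,0,0,0],[0.27,0.09,7.8,0,0,0,0],[0.27,0.09,7.8,0,0,0,0],[0.27,0.09,7.8,0,0,0,0],[0.27,0.09,7.8,0,0,0,0],[0.27,0.09,7.8,0,0,0,0],[0.27,0.09,7.8,0,0,0,0],[0.27,0.09,7.8,0,0,0,0],[0.27,0.09,7.8,0,0,0,0]]

```text
clock: 12.8
tool_pos: [0.6109, 0.1089, 0.0124]
orientation: [180.0, 0.0, -49.8]
force: [0.0, 0.7, 0.5]
opening: 0.0136
gripper_force: 0.0
```

Emit:
play_rows:
  commands:
    - [[0,0,0,0,0,0,0],[0,0,-0.5,0,0,0,0],[0,0,-1.5,0,0,0,0],[0,0,-3,0,0,0,0],[0,0,-5,0,0,0,0],[0,0,-6,0,0,0,0],[0,0,-6,0,0,0,0],[0,0,-6,0,0,0,0]]

```text
clock: 13.47
tool_pos: [0.6112, 0.1091, 0.0732]
orientation: [-179.9, -0.0, -49.8]
force: [-0.8, -0.9, -1.8]
opening: 0.0115
gripper_force: 30.0
```

```bash
python3 - <<'E'
from h import *
go(.4329,.1686,.07,8.4)
E
```

```text
at [0.6112 0.1091 0.0732] [-1.799e+02 -1.000e-02 -4.982e+01] t 13.47 open 0.0115 j6 12 -> shift [-16.04   9.78   0.3 ] turn [ -0.09  -0.06 -58.22]
```

Emit:
play_rows:
  commands:
    - [[-1.5,1,0,0,0,-6,0],[-3,2,0,0,0,-12,0],[-5,3,0,0,0,-18,0],[-7,4,0,0,0,-24,0],[-9,5.5,0,0,0,-30,0],[-11,6.7,0,0,0,-36,0],[-13,7.9,0,0,0,-42,0],[-14.5,8.9,0,0,0,-48,0],[-15.5,9.5,0,0,0,-54,0],[-16,9.8,0.3,0,0,-58.2,0],[-16,9.8,0.3,0,0,-58.2,0],[-16,9.8,0.3,0,0,-58.2,0],[-16,9.8,0.3,0,0,-58.2,0]]

```text
clock: 14.55
tool_pos: [0.433, 0.1677, 0.0691]
orientation: [180.0, 0.0, 8.2]
force: [-0.1, 0.1, -1.5]
opening: 0.0122
gripper_force: 30.0
```

```bash
python3 - <<'E'
from h import *
w=snap('wrist','w9.png');go(.4325,.169,.015,8.4)
for c in conts(w['frame'].min(2)>140,800,20000):
  u=c.mean(0)[0]; print('light',u.round(),cv2.contourArea(c),rect(w,c,.008))
for c in conts(w['frame'].max(2)<60,150,9000):
  u=c.mean(0)[0]
  if u[1]<235: print('dark',u.round(),rect(w,c,.008))
cv2.imwrite('pics/v9.png',w['frame'][120:300,130:380,::-1])
E
```

```text
at [0.4331 0.1677 0.0692] [1.7998e+02 3.0000e-02 8.2400e+00] t 14.6 open 0.0118 j6 53 -> shift [-0.04 -0.14  5.42] turn [ 0.02  0.03 -0.16]
light [444. 302.] 2573.5 [355.  -20.5  39.8  71.3   8.3]
light [302. 204.] 988.0 [433.8 128.1  24.5  37.  -81.9]
dark [255. 221.] [417.9 166.3  52.7  86.5 -81.7]
dark [ 9. 35.] [530.4 369.5  18.1  59.   71.3]
```

View pics/v9.png

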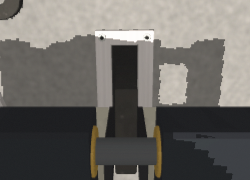

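The crop shows the block (centre about x=124) lined up with the slot plate, which spans 97–152. I'll lower it.

Emit:
play_rows:
  commands:
    - [[0,-0.1,1.5,0,0,0,0],[0,-0.1,3,0,0,0,0],[0,-0.1,4,0,0,0,0],[0,-0.1,4.6,0,0,0,0],[0,-0.1,5,0,0,0,0],[0,-0.1,5.2,0,0,0,0],[0,-0.1,5.3,0,0,0,0],[0,-0.1,5.3,0,0,0,0]]

```text
clock: 15.27
tool_pos: [0.4329, 0.169, 0.0166]
orientation: [-180.0, -0.0, 8.4]
force: [-0.3, 0.4, -1.1]
opening: 0.0117
gripper_force: 30.0
```

Emit:
play_rows:
  commands:
    - [[0,0,0.1,0,0,0,0],[0,0,0.2,0,0,0,0],[0,0,0.2,0,0,0,0]]

```text
clock: 15.52
tool_pos: [0.4328, 0.169, 0.0146]
orientation: [-180.0, -0.0, 8.4]
force: [-0.2, 0.3, -0.3]
opening: 0.0116
gripper_force: 30.0
```

Emit:
play_rows:
  commands:
    - [[0,0,0.05,0,0,0,0],[0,0,0.1,0,0,0,0],[0,0,0.1,0,0,0,0]]

```text
clock: 15.77
tool_pos: [0.4328, 0.1691, 0.0143]
orientation: [-180.0, -0.0, 8.4]
force: [-2.3, -0.6, 9.6]
opening: 0.0116
gripper_force: 30.0
```

Emit:
play_rows:
  commands:
    - [[0,0,0.05,0,0,0,0],[0,0,0.1,0,0,0,0],[0,0,0.1,0,0,0,0]]

```text
clock: 16.02
tool_pos: [0.4329, 0.1691, 0.0142]
orientation: [-180.0, -0.1, 8.4]
force: [-8.6, -1.3, 22.8]
opening: 0.0117
gripper_force: 30.0
```

Emit:
play_rows:
  commands:
    - [[0,0,-0.15,0,0,0,0],[0,0,-0.15,0,0,0,0.2],[0,0,-0.15,0,0,0,0.3],[0,0,-0.15,0,0,0,0.4],[0,0,-0.15,0,0,0,0.5],[0,0,-0.15,0,0,0,0.5],[0,0,-0.15,0,0,0,0.5],[0,0,-1.5,0,0,0,0.5],[0,0,-4,0,0,0,0.5],[0,0,-7,0,0,0,0.6],[0,0,-11,0,0,0,0.8],[0,0,-15,0,0,0,1],[0,0,-18.5,0,0,0,1],[0,0,-18.5,0,0,0,1]]

```text
clock: 17.18
tool_pos: [0.4361, 0.1709, 0.2049]
orientation: [-179.7, -0.6, 8.5]
force: [1.2, 0.9, 0.0]
opening: 0.0717
gripper_force: 0.0
```

```bash
python3 - <<'E'
from h import *
w=snap('wrist','w10.png');go(.45,-.06,.2,8.4);go(.335,-.291,.2,-21.6)
f=w['frame'];mn=f.min(2);mx=f.max(2);K=proj(w,[.4329,.1686,.054]);print(K)
c=[tuple(proj(w,[.4329,.1686,.008]))]; print(c)
u,v=K.astype(int)
# block top face: mid-grey vs pocket black, print row profile through the block
print(f[v,u-30:u+31:2].max(1)); print(f[v-50:v+51:4,u].max(1))
E
```

```text
at [0.4346 0.1703 0.2014] [-179.77   -0.38    8.41] t 17.23 open 0.0754 j6 53 -> shift [-1.84 23.01  0.03] turn [-0.23 -0.38  0.01]
at [0.4346 0.1703 0.2014] [-179.77   -0.38    8.41] t 17.23 open 0.0754 j6 53 -> shift [-16.6   44.18  -0.15] turn [-0.33 -0.31 30.01]
[258.90065331 179.9704138 ]
[(np.float64(258.75889588337895), np.float64(172.14642698860524))]
[ 91  92  89  90  93  90 131 137 133 136 135  39  28  43  41  40  40  36
  26  94 135 134 135 136 105  88  88  88  93  90  90]
[171 174 172 244 248 189  30  29  41  39  42  39  39  41  46  41  43  42
 124  86  89 170 170 177 163 169]
```

Emit:
play_rows:
  commands:
    - [[-1,4,0,0,0,0,1],[-1.8,8,0,0,0,0,1],[-1.8,12,0,0,0,0,1],[-1.8,16,0,0,0,0,1],[-1.8,20,0,0,0,0,1],[-1.8,24,0,0,0,5,1],[-4,28,0,0,0,10,1],[-7,32,0,0,0,15,1],[-10,36,0,0,0,20,1],[-13,40,0,0,0,26,1],[-16.5,44,0,0,0,30,1],[-16.5,44,0,0,0,30,1],[-16.5,44,0,0,0,30,1],[-16.5,44,0,0,0,30,1]]

```text
clock: 18.4
tool_pos: [0.3315, -0.2919, 0.1964]
orientation: [-180.0, 0.1, -21.9]
force: [0.1, 0.2, 0.5]
opening: 0.0875
gripper_force: 0.0
```

```bash
python3 - <<'E'
from h import *
w=snap('wrist','w11.png');print(proj(w,[.365,-.303,.0175]))
mx=w['frame'].max(2)
for th in (60,80,100):
  for c in conts(mx<th,500,9000):
    u=c.mean(0)[0]
    if 180<u[0]<330 and u[1]<235: r=rect(w,c,.0175);print(th,u.round(),cv2.boundingRect(c),cv2.contourArea(c),r);
    
go(.365,-.303,.1,-21.6)
E
```

```text
[254.37610536 141.24855698]
60 [234. 218.] (151, 178, 170, 81) 1993.5 [ 287.3 -237.2   42.8  246.     5.4]
80 [255. 141.] (243, 120, 25, 44) 1011.0 [ 364.  -303.4   29.4   51.3   68.1]
100 [255. 141.] (242, 119, 27, 46) 1038.0 [ 363.9 -303.6   30.6   53.7   69.1]
at [ 0.3325 -0.291   0.1965] [-1.7999e+02  1.0000e-01 -2.1790e+01] t 18.45 open 0.0879 j6 84 -> shift [ 3.48 -0.09  9.65] turn [-0.01  0.1  -0.19]
```

Emit:
play_rows:
  commands:
    - [[2,0,1,0,0,0,1],[3.4,-0.05,4,0,0,0,1],[3.4,-0.05,7,0,0,0,1],[3.4,-0.05,10,0,0,0,1],[3.4,-0.05,12,0,0,0,1],[3.4,-0.05,13,0,0,0,1],[3.4,-0.05,13,0,0,0,1],[3.4,-0.05,13,0,0,0,1]]

```text
clock: 19.12
tool_pos: [0.3658, -0.3014, 0.067]
orientation: [180.0, 0.1, -21.5]
force: [0.7, -0.3, 0.5]
opening: 0.0878
gripper_force: 0.0
```

```bash
python3 - <<'E'
from h import *
go(.364,-.3035,.009,-21.7)
E
```

```text
at [ 0.3658 -0.3014  0.067 ] [ 1.7999e+02  1.1000e-01 -2.1480e+01] t 19.12 open 0.0878 j6 84 -> shift [-0.08  0.26  5.8 ] turn [0.01 0.11 0.22]
```

Emit:
play_rows:
  commands:
    - [[-0.08,0.26,1,0,0,0.2,1],[-0.08,0.26,2.5,0,0,0.2,1],[-0.08,0.26,4,0,0,0.2,1],[-0.08,0.26,5,0,0,0.2,1],[-0.08,0.26,5.5,0,0,0.2,1],[-0.08,0.26,5.7,0,0,0.2,1],[-0.08,0.26,5.7,0,0,0.2,0.5],[-0.08,0.26,5.7,0,0,0.2,0.4],[-0.08,0.26,5.7,0,0,0.2,0],[-0.08,0.26,5.7,0,0,0.2,0],[-0.08,0.26,5.7,0,0,0.2,0],[-0.08,0.26,5.7,0,0,0.2,0],[-0.08,0.26,5.7,0,0,0.2,0],[-0.08,0.26,5.7,0,0,0.2,0],[-0.08,0.26,5.7,0,0,0.2,0],[-0.08,0.26,5.7,0,0,0.2,0],[-0.08,0.26,5.7,0,0,0.2,0],[-0.08,0.26,5.7,0,0,0.2,0]]

```text
clock: 20.62
tool_pos: [0.3637, -0.3047, 0.0104]
orientation: [180.0, 0.0, -21.8]
force: [-0.4, 0.5, -0.4]
opening: 0.0136
gripper_force: 0.0
```

Emit:
play_rows:
  commands:
    - [[0,0,0,0,0,0,0],[0,0,0,0,0,0,0],[0,0,0,0,0,0,0],[0,0,-0.5,0,0,0,0],[0,0,-1.5,0,0,0,0],[0,0,-1.5,0,0,0,0]]

```text
clock: 21.12
tool_pos: [0.3647, -0.3051, 0.027]
orientation: [180.0, -0.1, -21.8]
force: [0.5, -0.4, 1.1]
opening: 0.0003
gripper_force: 0.0
```

The fingers shut without holding the tube, so I'll rise and look at where it is now.

Emit:
play_rows:
  commands:
    - [[0,0,-3,0,0,0,0],[0,0,-6,0,0,0,0],[-1,0,-10,0,0,0,0.5],[-2,0,-14,0,0,0,1],[-3,0,-17,0,0,0,1],[-3,0,-17,0,0,0,1],[-3,0,-17,0,0,0,1],[-3,0,-17,0,0,0,1]]

```text
clock: 21.78
tool_pos: [0.3356, -0.2933, 0.1953]
orientation: [-180.0, -0.0, -21.8]
force: [0.0, 0.3, 0.0]
opening: 0.0351
gripper_force: 0.0
```

```bash
python3 - <<'E'
from h import *
w=snap('wrist','w12.png');t=snap('top','top12.png');a=snap('side','s12.png')
mx=w['frame'].max(2)
for th in (60,80,100):
  for c in conts(mx<th,300,9000):
    u=c.mean(0)[0]
    if u[1]<235: r=rect(w,c,.0175);print(th,u.round(),cv2.boundingRect(c),cv2.contourArea(c),r);
go(.365,-.303,.1,-21.6)
A=cv2.resize(w['frame'][70:250,160:340,::-1],(500,500));B=cv2.resize(a['frame'][225:305,250:330,::-1],(300,300));B=np.vstack([B,np.zeros((200,300,3),np.uint8)])
cv2.imwrite('pics/v12.png',np.hstack([A,B]))
E
```

```text
60 [256. 216.] (204, 182, 116, 76) 1457.5 [ 267.7 -276.1   51.7  169.     0.3]
60 [297.  11.] (283, 0, 31, 24) 424.0 [ 480.  -398.7   21.8   31.7  -21.9]
80 [300. 212.] (186, 138, 252, 130) 4245.5 [ 251.6 -333.2  141.9  346.4   13.1]
80 [255. 146.] (243, 124, 26, 44) 399.0 [ 364.  -303.7   30.5   51.5   68.2]
80 [119. 130.] (100, 111, 39, 40) 1145.0 [ 441.  -159.6   45.    45.8   61.9]
80 [487.  27.] (459, 0, 53, 51) 1361.5 [ 392.  -582.2   47.2   55.    -8.4]
80 [349.  46.] (281, 0, 136, 92) 4865.5 [ 425.9 -440.4   91.3  153.5  -21.9]
100 [255. 145.] (243, 123, 26, 45) 1028.0 [ 364.5 -303.6   30.6   52.7   68.8]
100 [119. 130.] (100, 111, 39, 40) 1167.0 [ 440.8 -159.5   45.    46.2   61.9]
at [ 0.3353 -0.2933  0.1942] [ 1.800e+02  1.400e-01 -2.182e+01] t 21.93 open 0.0469 j6 84 -> shift [ 3.14 -0.2   9.42] turn [ 0.    0.14 -0.22]
```

View pics/v12.png

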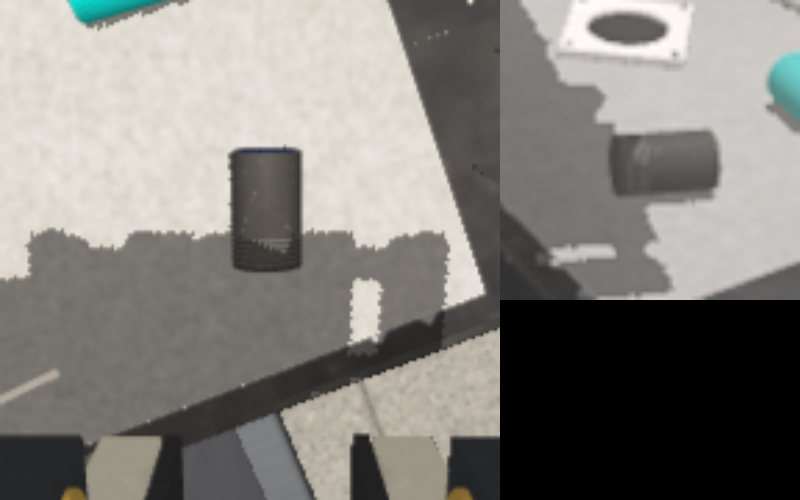

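The tube has not moved (wrist crop, about (266,208)). The fingertips show higher in the picture than the reported TCP, so their real ends seem to sit above it. I'll straddle the tube again and feel downward for the mat.

```bash
python3 - <<'E'
from h import *
go(.364,-.3036,.010,-21.4)
o=get_obs();p=o['tool_pos'];R0=R.from_euler('xyz',o['orientation'],degrees=True);w=load('w12')
for x in (-.0095,0,.0095):
  print(x,[proj(w,p+R0.apply([x,.0235,-z])).round(1) for z in (0,.01,.02)])
E
```

```text
at [ 0.3353 -0.2933  0.1942] [ 1.800e+02  1.400e-01 -2.182e+01] t 21.93 open 0.0469 j6 84 -> shift [ 3.09 -0.11 18.42] turn [ 0.    0.14 -0.42]
-0.0095 [array([291.7, 238.2]), array([293.5, 244.8]), array([295.5, 252.1])]
0 [array([292.2, 224.9]), array([294. , 230.9]), array([296.1, 237.6])]
0.0095 [array([292.6, 211.3]), array([294.6, 216.7]), array([296.7, 222.6])]
```

Emit:
play_rows:
  commands:
    - [[2,-0.1,2,0,0,0,1],[3.1,-0.1,5,0,0,0,1],[3.1,-0.1,8,0,0,0,1],[3.1,-0.1,11,0,0,0,1],[3.1,-0.1,14,0,0,0,1],[3.1,-0.1,16,0,0,0,1],[3.1,-0.1,17.5,0,0,0,1],[3.1,-0.1,18.4,0,0,0,1],[3.1,-0.1,18.4,0,0,0,1],[3.1,-0.1,18.4,0,0,0,1],[3.1,-0.1,18.4,0,0,0,1]]

```text
clock: 22.85
tool_pos: [0.3656, -0.3044, 0.0121]
orientation: [180.0, -0.0, -21.8]
force: [-0.0, 0.2, 0.1]
opening: 0.0876
gripper_force: 0.0
```

Emit:
play_rows:
  commands:
    - [[0,0,0.2,0,0,0,1],[0,0,0.4,0,0,0,1],[0,0,0.6,0,0,0,1],[0,0,0.6,0,0,0,1]]

```text
clock: 23.18
tool_pos: [0.365, -0.3041, 0.0055]
orientation: [-180.0, -0.0, -21.8]
force: [-0.4, 0.6, -0.5]
opening: 0.0875
gripper_force: 0.0
```

Emit:
play_rows:
  commands:
    - [[0,0,0.2,0,0,0,1],[0,0,0.4,0,0,0,1],[0,0,0.4,0,0,0,1]]

```text
clock: 23.43
tool_pos: [0.3647, -0.304, 0.0011]
orientation: [-180.0, 0.0, -21.8]
force: [-0.8, 0.6, -0.8]
opening: 0.0872
gripper_force: 0.0
```

Emit:
play_rows:
  commands:
    - [[0,0,0.2,0,0,0,1],[0,0,0.4,0,0,0,1],[0,0,0.4,0,0,0,1]]

```text
clock: 23.68
tool_pos: [0.3647, -0.304, -0.003]
orientation: [180.0, 0.0, -21.8]
force: [-0.2, 0.1, 0.4]
opening: 0.0875
gripper_force: 0.0
```

Emit:
play_rows:
  commands:
    - [[0,0,0.2,0,0,0,1],[0,0,0.4,0,0,0,1],[0,0,0.4,0,0,0,1]]

```text
clock: 23.93
tool_pos: [0.3647, -0.304, -0.0069]
orientation: [-180.0, 0.0, -21.8]
force: [-0.5, 0.2, -0.1]
opening: 0.0874
gripper_force: 0.0
```

```bash
python3 - <<'E'
from h import *
a=snap('side','s13.png');w=snap('wrist','w13.png');o=get_obs();p=o['tool_pos'];R0=R.from_euler('xyz',o['orientation'],degrees=True)
print(p,o['force'].round(1))
q=p+R0.apply([0,.055,0])
print(proj(a,p),proj(a,q),proj(a,p+R0.apply([0,-.055,0])), 'mat', proj(a,[q[0],q[1],.002]))
A=cv2.resize(a['frame'][200:320,230:390,::-1],(800,600),interpolation=cv2.INTER_CUBIC);cv2.imwrite('pics/v13.png',A)
E
```

```text
[ 0.36491048 -0.30410753 -0.0066512 ] [-0.7 -0.6  0.1]
[292.58079448 278.27205273] [299.47451003 295.73117766] [286.56848484 263.04518933] mat [299.74693797 291.6146872 ]
```

View pics/v13.png

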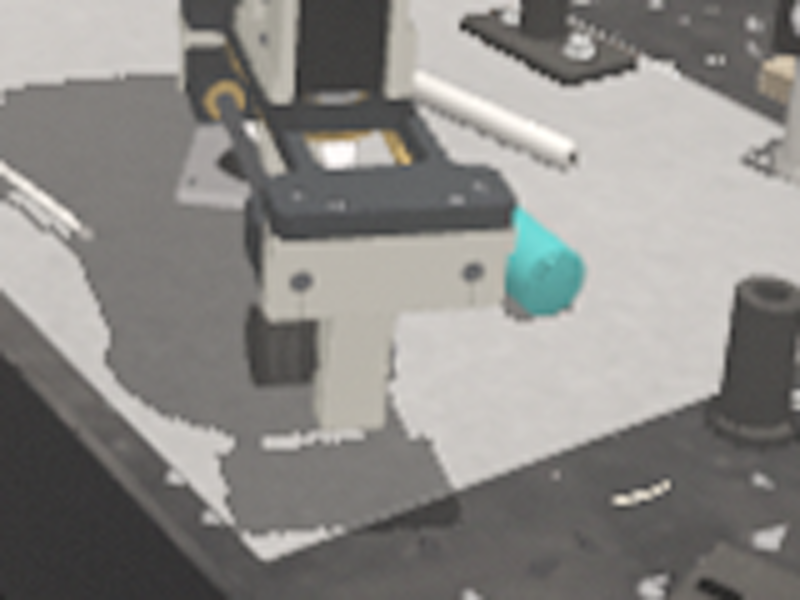

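The side crop shows the near finger's tip at (350,430), about 10 px or 20 mm above the reported TCP. So the fingers really end about 19 mm behind it, roughly hold_point_z. I'll grip the tube 2.5 mm lower, with the true tips at about 11 mm.

Emit:
play_rows:
  commands:
    - [[0,0,0.25,0,0,0,1],[0,0,0.25,0,0,0,0.6],[0,0,0.25,0,0,0,0.5],[0,0,0.25,0,0,0,0.4],[0,0,0.25,0,0,0,0],[0,0,0.25,0,0,0,0],[0,0,0.25,0,0,0,0],[0,0,0.25,0,0,0,0],[0,0,0.25,0,0,0,0],[0,0,0.25,0,0,0,0],[0,0,0.25,0,0,0,0],[0,0,0.25,0,0,0,0],[0,0,0.25,0,0,0,0],[0,0,0.25,0,0,0,0],[0,0,0.25,0,0,0,0],[0,0,0.25,0,0,0,0]]

```text
clock: 25.37
tool_pos: [0.365, -0.3041, -0.009]
orientation: [180.0, -0.0, -21.8]
force: [-1.7, 0.3, 0.4]
opening: 0.03
gripper_force: 30.0
```

Emit:
play_rows:
  commands:
    - [[0,0,0,0,0,0,0],[0,0,-0.3,0,0,0,0],[0,0,-1,0,0,0,0],[0,0,-1,0,0,0,0],[0,0,-1,0,0,0,0]]

```text
clock: 25.78
tool_pos: [0.3655, -0.3042, 0.0015]
orientation: [-180.0, -0.1, -21.8]
force: [-0.4, -0.2, -0.8]
opening: 0.0306
gripper_force: 30.0
```

Emit:
play_rows:
  commands:
    - [[0,0,-2,0,0,0,0],[0,0,-5,0,0,0,0],[0,0,-8,0,0,0,0],[0,0,-10,0,0,0,0],[0,0,-10,0,0,0,0],[0,0,-10,0,0,0,0]]

```text
clock: 26.28
tool_pos: [0.3657, -0.3043, 0.102]
orientation: [-180.0, -0.2, -21.8]
force: [0.4, 0.3, -1.9]
opening: 0.0301
gripper_force: 30.0
```

```bash
python3 - <<'E'
from h import *
go(.535,.3800,.1,-18.7)
E
```

```text
at [ 0.3657 -0.3043  0.102 ] [-179.97   -0.18  -21.82] t 26.28 open 0.0301 j6 84 -> shift [ -9.72 -69.81   0.21] turn [-0.02 -0.18 -3.12]
```

Emit:
play_rows:
  commands:
    - [[-0.2,-1.5,0,0,0,0,0],[-0.6,-4,0,0,0,0,0],[-1,-7.5,0,0,0,0,0],[-1.5,-11,0,0,0,0,0],[-2,-15,0,0,0,0,0],[-2.6,-19,0,0,0,0,0],[-3.2,-23,0,0,0,-1,0],[-3.7,-27,0,0,0,-1,0],[-4.3,-31,0,0,0,-2,0],[-4.8,-35,0,0,0,-2,0],[-5.4,-39,0,0,0,-3,0],[-6,-43,0,0,0,-3,0],[-6.5,-47,0,0,0,-3,0],[-7.1,-51,0,0,0,-3,0],[-7.6,-55,0,0,0,-3,0],[-8.2,-59,0,0,0,-3,0],[-8.7,-63,0,0,0,-3,0],[-9.2,-66.5,0,0,0,-3,0],[-9.6,-69,0,0,0,-3,0],[-9.7,-69.8,0.2,0,0,-3.1,0]]

```text
clock: 27.95
tool_pos: [0.5344, 0.3832, 0.0966]
orientation: [179.9, 0.0, -18.6]
force: [-0.5, -0.1, -0.3]
opening: 0.0302
gripper_force: 30.0
```

Emit:
play_rows:
  commands:
    - [[0,0,0,0,0,0,0],[0,0,0,0,0,0,0],[0,0,0,0,0,0,0]]

```text
clock: 28.2
tool_pos: [0.5336, 0.3785, 0.0979]
orientation: [179.9, 0.1, -18.8]
force: [-0.5, -1.1, -0.4]
opening: 0.0301
gripper_force: 30.0
```

```bash
python3 - <<'E'
from h import *
w=snap('wrist','w14.png');go(.535,.3800,.0,-18.7)
f=w['frame'];mx=f.max(2);mn=f.min(2)
# plate silhouette in shade or light: neutral, brighter than mat locally -> list candidates
for lo in (120,150,190):
  for c in conts(mn>lo,600,15000):
    u=c.mean(0)[0]
    if u[1]<240: print(lo,u.round(),cv2.boundingRect(c),rect(w,c,.008))
for c in conts(mx<60,150,9000):
    u=c.mean(0)[0]
    if u[1]<240:print('dark',u.round(),cv2.boundingRect(c),rect(w,c,.008))
for q in ([20.5,30.5],[-20.5,30.5],[32.5,42.5],[-32.5,42.5]):
    a=np.radians(-18.7);p=np.array([.535,.380])+np.array([[np.cos(a),-np.sin(a)],[np.sin(a),np.cos(a)]])@np.array([q[1],q[0]])/1000
    print(proj(w,[*p,.008]).round(1))
E
```

```text
at [0.5339 0.3786 0.0984] [ 1.7993e+02  3.0000e-02 -1.8760e+01] t 28.25 open 0.0303 j6 19 -> shift [ 0.07 -0.18  9.84] turn [ 0.07  0.03 -0.06]
120 [52. 53.] (31, 35, 44, 36) [699.8 502.1  16.3  33.7   4.9]
120 [18. 12.] (0, 0, 45, 27) [734.3 510.9  18.6  37.5 -18.7]
150 [52. 53.] (31, 36, 44, 35) [699.9 502.2  15.9  33.5   4.9]
190 [52. 53.] (31, 36, 43, 35) [700.  502.2  15.2  33.4   4.3]
dark [493. 214.] (474, 192, 38, 49) [435.3 165.7  31.2  52.4 -81.9]
dark [255. 211.] (215, 160, 82, 98) [513.2 386.   82.1  99.1  71.2]
dark [188.  97.] (177, 75, 23, 44) [630.9 408.    5.6  38.3 -90. ]
dark [371.  82.] (352, 54, 45, 47) [589.8 255.4  28.2  43.5 -77.9]
dark [71. 77.] (11, 5, 102, 118) [673.1 503.   59.2 109.1  37.4]
[231.8 156.2]
[276.4 156.1]
[218.2 143. ]
[289.9 142.9]
```

```bash
python3 - <<'E'
from h import *
w=load('w14');mx=w['frame'].max(2)
for v in (150,158,162,166,172,180,190): 
    print(v,' '.join(f'{x}' for x in mx[v,222:290:2]))
EOF=0
p=get_obs()['tool_pos'];R0=R.from_euler('xyz',get_obs()['orientation'],degrees=True)
for z in (0,-.011-.0):
  pass
# tube: underside ~ tip-.009 => nominal TCP z+ .0195-.009
for dz in (.0105,.026,.0415): print(dz,[proj(w,p+R0.apply([.0255,s*.0155,0])+[0,0,dz]).round(1) for s in(-1,0,1)])
E
```

```text
150 247 106 254 255 255 255 255 255 255 255 255 255 255 255 255 255 255 255 255 255 255 255 255 255 255 255 255 255 255 254 152 133 254 255
158 255 255 255 255 254 162 149 143 145 149 141 147 152 103 147 151 125 124 120 87 121 121 92 118 118 117 86 241 255 255 255 255 255 255
162 223 183 178 241 221 85 45 40 38 38 40 38 40 46 38 46 67 68 68 66 69 69 46 41 40 47 46 156 219 236 226 181 227 226
166 178 178 177 188 179 84 40 39 39 38 38 37 38 38 37 39 37 38 38 39 45 66 44 39 40 39 40 157 174 179 181 181 180 180
172 180 180 177 188 182 83 39 38 38 38 37 39 38 39 38 38 39 38 38 39 38 39 39 40 39 40 40 158 177 181 182 181 180 169
180 180 180 176 188 183 108 39 38 39 38 38 38 37 37 38 39 39 38 38 37 40 39 39 39 39 40 38 162 174 181 181 181 179 154
190 181 182 180 186 182 136 40 39 38 37 39 38 39 39 39 39 39 40 38 39 37 40 39 40 39 39 38 166 177 182 181 183 176 142
0.0105 [array([230.3, 192. ]), array([256.3, 192. ]), array([282.3, 192. ])]
0.026 [array([227.9, 199.7]), array([256.4, 199.7]), array([284.8, 199.7])]
0.0415 [array([225.1, 209. ]), array([256.5, 209. ]), array([287.8, 209. ])]
```

Emit:
play_rows:
  commands:
    - [[0,-0.18,1.5,0,0,0,0],[0,-0.18,3.5,0,0,0,0],[0,-0.18,5.5,0,0,0,0],[0,-0.18,7.5,0,0,0,0],[0,-0.18,8.8,0,0,0,0],[0,-0.18,9.5,0,0,0,0],[0,-0.18,9.9,0,0,0,0],[0,-0.18,10.1,0,0,0,0],[0,-0.18,10.2,0,0,0,0],[0,-0.18,10.2,0,0,0,0]]

```text
clock: 29.08
tool_pos: [0.5352, 0.3819, -0.0023]
orientation: [-179.9, -0.0, -18.7]
force: [1.2, 0.7, -1.0]
opening: 0.0302
gripper_force: 30.0
```

Emit:
play_rows:
  commands:
    - [[0,0,0.1,0,0,0,0],[0,0,0.2,0,0,0,0],[0,0,0.2,0,0,0,0]]

```text
clock: 29.33
tool_pos: [0.535, 0.3818, -0.0048]
orientation: [-180.0, -0.0, -18.7]
force: [0.5, -0.9, -0.9]
opening: 0.0302
gripper_force: 30.0
```

Emit:
play_rows:
  commands:
    - [[0,0,0.1,0,0,0,0],[0,0,0.15,0,0,0,0],[0,0,0.15,0,0,0,0]]

```text
clock: 29.58
tool_pos: [0.5348, 0.3816, -0.0066]
orientation: [180.0, 0.0, -18.7]
force: [0.4, 0.2, -1.4]
opening: 0.0301
gripper_force: 30.0
```

Emit:
play_rows:
  commands:
    - [[0,0.1,0.05,0,0,0,0],[0,0.1,0.1,0,0,0,0],[0,0.1,0.1,0,0,0,0]]

```text
clock: 29.83
tool_pos: [0.5347, 0.3809, -0.0069]
orientation: [-180.0, -0.0, -18.7]
force: [-1.4, 0.4, 4.5]
opening: 0.0303
gripper_force: 30.0
```

Emit:
play_rows:
  commands:
    - [[0,0,0.05,0,0,0,0],[0,0,0.1,0,0,0,0],[0,0,0.1,0,0,0,0]]

```text
clock: 30.08
tool_pos: [0.5347, 0.3809, -0.007]
orientation: [-180.0, -0.0, -18.7]
force: [-4.0, -0.7, 12.3]
opening: 0.0302
gripper_force: 30.0
```

Emit:
play_rows:
  commands:
    - [[0,0,-0.1,0,0,0,0],[0,0,-0.12,0,0,0,0.45],[0,0,-0.12,0,0,0,0.5],[0,0,-0.12,0,0,0,0.55],[0,0,-0.12,0,0,0,0.6],[0,0,-0.12,0,0,0,0.6],[0,0,-0.12,0,0,0,0.6],[0,0,-1.5,0,0,0,0.6],[0,0,-4,0,0,0,0.6],[0,0,-7,0,0,0,0.8],[0,0,-10,0,0,0,1],[0,0,-13,0,0,0,1],[0,0,-15.5,0,0,0,1],[0,0,-15.5,0,0,0,1],[0,0,-15.5,0,0,0,1]]

```text
clock: 31.33
tool_pos: [0.5352, 0.3815, 0.1485]
orientation: [-179.8, -0.1, -18.7]
force: [-1.0, -0.1, -0.2]
opening: 0.0853
gripper_force: 0.0
```

```bash
python3 - <<'E'
from h import *
w=snap('wrist','w15.png');f=w['frame'];mx=f.max(2)
go(.545,.266,.15,-18.7)
print(proj(w,[.535,.380,.008]),proj(w,[.535,.380,.0195]))
for th in (60,80,100):
  for c in conts(mx<th,400,9000):
    u=c.mean(0)[0]
    if 200<u[0]<310 and u[1]<235: print(th,u.round(),cv2.boundingRect(c),rect(w,c,.0195),rect(w,c,.008))
u0,v0=proj(w,[.535,.380,.0195]).astype(int)
print(mx[v0,u0-40:u0+41:2]);print(mx[v0-60:v0+50:3,u0])
E
```

```text
at [0.5344 0.3808 0.1467] [-1.7994e+02  1.0000e-02 -1.8730e+01] t 31.38 open 0.0862 j6 19 -> shift [ 4.69 10.53 -0.34] turn [-0.06  0.01 -0.03]
[258.05979016 177.19988037] [258.08957013 179.57542463]
60 [258. 178.] (240, 153, 36, 53) [535.1 380.6  38.3  57.3  71.3] [532.5 381.4  39.7  59.4  71.3]
80 [258. 178.] (240, 152, 36, 54) [535.6 380.4  38.4  58.3  71.3] [533.1 381.3  39.9  60.5  71.3]
100 [257. 178.] (239, 152, 37, 55) [535.3 381.   38.4  59.8  72.2] [532.8 381.8  39.9  62.   72.2]
[107 103 108 111 108 119 158 156 154 162 156  48  31  37  39  41  45  45
  45  47  48  43  45  43  42  39  34  32  31 131 151 251 253 254 254 109
 107 109 107 102 106]
[199 200 206 205 203 207 209 246 254 254 254  67  50  97  94  49  49  49
  47  48  48  46  44  44  45  58  51  51  61  91 158 158 115 107 106 107
 106]
```

Emit:
play_rows:
  commands:
    - [[1.5,3.5,-0.3,0,0,0,1],[3,7,-0.3,0,0,0,1],[4.7,10.5,-0.3,0,0,0,1],[4.7,10.5,-0.3,0,0,0,1],[4.7,10.5,-0.3,0,0,0,1],[4.7,10.5,-0.3,0,0,0,1]]

```text
clock: 31.88
tool_pos: [0.5452, 0.2657, 0.1485]
orientation: [179.9, 0.0, -18.8]
force: [0.8, 0.6, -0.1]
opening: 0.0871
gripper_force: 0.0
```

```bash
python3 - <<'E'
from h import *
w=snap('wrist','w16.png');f=w['frame'].astype(int);mn=f.min(2)
print(proj(w,[.595,.250,.089]))
hsv=cv2.cvtColor(w['frame'],cv2.COLOR_RGB2HSV)
for lo in (130,160,200):
  for c in conts(mn>lo,150,4000):
    u=c.mean(0)[0]
    if 180<u[0]<330 and u[1]<240: print(lo,u.round(),cv2.boundingRect(c),rect(w,c,.089))
am=(f[:,:,0]<110)&(f[:,:,0]-f[:,:,2]>15)
for c in conts(am,150,9000):
    u=c.mean(0)[0]
    if u[1]<240: print('amber',u.round(),cv2.boundingRect(c),rect(w,c,.05))
go(.595,.250,.012,-18.7)
E
```

```text
[254.90306761 136.06175458]
160 [254. 137.] (242, 124, 25, 26) [594.8 250.8  19.3  19.7  71.2]
200 [254. 137.] (242, 124, 25, 26) [594.8 250.8  19.3  19.7  71.2]
amber [254. 133.] (234, 112, 41, 43) [594.3 251.2  37.6  37.8  26.5]
amber [ 15. 119.] (0, 81, 45, 72) [672.4 449.4  39.6  66.   57.8]
at [0.5452 0.2664 0.1486] [ 1.7994e+02  4.0000e-02 -1.8720e+01] t 31.93 open 0.0875 j6 27 -> shift [ 5.25 -0.06 13.65] turn [ 0.06  0.04 -0.02]
```

Emit:
play_rows:
  commands:
    - [[2.5,-0.1,0,0,0,0,1],[5.2,-0.13,0,0,0,0,1],[5.2,-0.13,2,0,0,0,1],[5.2,-0.13,5,0,0,0,1],[5.2,-0.13,8,0,0,0,1],[5.2,-0.13,10.5,0,0,0,1],[5.2,-0.13,12.5,0,0,0,1],[5.2,-0.13,13.3,0,0,0,1],[5.2,-0.13,13.6,0,0,0,1],[5.2,-0.13,13.6,0,0,0,1],[5.2,-0.13,13.6,0,0,0,1]]

```text
clock: 32.85
tool_pos: [0.5957, 0.2516, 0.0145]
orientation: [-179.9, -0.1, -18.7]
force: [-0.6, 0.7, -0.4]
opening: 0.0879
gripper_force: 0.0
```

```bash
python3 - <<'E'
from h import *
go(.5948,.2508,.012,-18.7)
E
```

```text
at [0.5957 0.2516 0.0145] [-1.7994e+02 -6.0000e-02 -1.8670e+01] t 32.85 open 0.0879 j6 31 -> shift [-0.06  0.11  0.25] turn [-0.06 -0.06  0.03]
```

Emit:
play_rows:
  commands:
    - [[-0.06,0.1,0.2,0,0,0,1],[-0.06,0.1,0.2,0,0,0,0.6],[-0.06,0.1,0.2,0,0,0,0.5],[-0.06,0.1,0.2,0,0,0,0.3],[-0.06,0.1,0.2,0,0,0,0],[-0.06,0.1,0.2,0,0,0,0],[-0.06,0.1,0.2,0,0,0,0],[-0.06,0.1,0.2,0,0,0,0],[-0.06,0.1,0.2,0,0,0,0],[-0.06,0.1,0.2,0,0,0,0],[-0.06,0.1,0.2,0,0,0,0],[-0.06,0.1,0.2,0,0,0,0],[-0.06,0.1,0.2,0,0,0,0],[-0.06,0.1,0.2,0,0,0,0]]

```text
clock: 34.02
tool_pos: [0.5942, 0.25, 0.0114]
orientation: [-180.0, -0.0, -18.7]
force: [0.7, 0.3, -0.6]
opening: 0.0369
gripper_force: 30.0
```

Emit:
play_rows:
  commands:
    - [[0,0,0,0,0,0,0],[0,0,-0.5,0,0,0,0],[0,0,-1.5,0,0,0,0],[0,0,-3,0,0,0,0],[0,0,-5,0,0,0,0],[0,0,-7,0,0,0,0],[0,0,-7,0,0,0,0],[0,0,-7,0,0,0,0]]

```text
clock: 34.68
tool_pos: [0.595, 0.2506, 0.0837]
orientation: [-179.8, -0.1, -18.7]
force: [0.3, -0.1, -1.2]
opening: 0.0367
gripper_force: 30.0
```

```bash
python3 - <<'E'
from h import *
go(.443,-.1555,.08,-18.7)
E
```

```text
at [0.595  0.2506 0.0837] [-1.7983e+02 -1.1000e-01 -1.8710e+01] t 34.68 open 0.0367 j6 31 -> shift [-1.37 43.34  0.24] turn [-0.17 -0.11 -0.01]
```

Emit:
play_rows:
  commands:
    - [[0,1.5,0,0,0,0,0],[-0.1,4,0,0,0,0,0],[-0.2,7,0,0,0,0,0],[-0.3,10.5,0,0,0,0,0],[-0.4,14,0,0,0,0,0],[-0.5,17.5,0,0,0,0,0],[-0.7,21,0,0,0,0,0],[-0.8,24.5,0,0,0,0,0],[-0.9,28,0,0,0,0,0],[-1,31.5,0,0,0,0,0],[-1.1,35,0,0,0,0,0],[-1.2,38,0,0,0,0,0],[-1.3,40.5,0,0,0,0,0],[-1.4,42.3,0,0,0,0,0],[-1.4,43.3,0,0,0,0,0],[-1.4,43.3,0,0,0,0,0],[-1.4,43.3,0,0,0,0,0],[-1.4,43.3,0,0,0,0,0]]

```text
clock: 36.18
tool_pos: [0.4421, -0.1553, 0.0813]
orientation: [180.0, 0.0, -18.7]
force: [0.4, -0.5, -1.8]
opening: 0.0368
gripper_force: 30.0
```

```bash
python3 - <<'E'
from h import *
w=snap('wrist','w17.png');f=w['frame'];mx=f.max(2)
go(.443,-.1555,.08,-18.7)
C=proj(w,[.443,-.1555,.008]);print(C)
for th in (50,60):
 for c in conts(mx<th,100,9000):
  u=c.mean(0)[0]
  if 180<u[0]<330: print(th,u.round(),cv2.boundingRect(c))
for v in range(int(C[1])-40,int(C[1])+6,4): print(v,' '.join(map(str,mx[v,210:300:3])))
a=np.linspace(0,2*np.pi,73);P=np.array([proj(w,[.443+.025*np.cos(t),-.1555+.025*np.sin(t),.008]) for t in a]);print(P.min(0),P.max(0))
p=get_obs()['tool_pos'];P=np.array([proj(w,[p[0]+.019*np.cos(t),p[1]+.019*np.sin(t),p[2]-.0096]) for t in a]);print('bottle foot',P.min(0),P.max(0))
E
```

```text
at [ 0.4422 -0.1551  0.0813] [-1.800e+02  1.000e-02 -1.868e+01] t 36.23 open 0.0362 j6 66 -> shift [0.09 0.01 0.13] turn [-0.    0.01  0.02]
[256.17987709 193.01565917]
50 [301. 294.] (294, 285, 13, 22)
50 [210. 295.] (205, 285, 13, 22)
50 [256. 223.] (208, 168, 96, 90)
60 [210. 295.] (205, 285, 13, 22)
60 [301. 295.] (294, 284, 13, 23)
60 [254. 229.] (184, 167, 137, 95)
153 185 185 185 188 191 186 253 253 252 254 253 252 253 253 253 253 253 252 240 159 199 197 195 190 192 198 197 191 192 190
157 182 181 182 187 187 251 253 253 253 253 252 253 253 253 253 253 253 253 253 254 253 248 185 134 192 191 190 195 197 192
161 179 186 190 191 193 253 253 253 253 253 252 253 253 253 252 253 252 253 253 253 253 252 253 253 253 237 159 194 192 188
165 102 99 99 102 249 253 253 194 153 150 155 152 191 151 194 249 250 253 254 254 251 190 153 150 154 154 189 151 147 128
169 96 97 99 99 153 153 150 154 151 149 152 103 38 31 31 29 31 31 30 66 155 151 152 152 152 152 152 149 152 149
173 97 101 100 135 152 152 153 152 150 100 30 30 31 32 30 30 31 29 31 30 30 45 147 150 153 152 150 150 151 146
177 97 99 99 154 153 152 154 151 54 29 31 30 30 30 32 30 32 30 29 30 29 31 29 141 151 152 148 151 148 149
181 97 96 131 152 153 152 152 81 31 30 30 29 29 29 32 30 31 30 29 32 31 29 30 30 147 148 151 151 147 149
185 98 97 154 151 152 153 142 29 29 32 31 30 30 30 30 31 31 30 29 31 30 29 30 30 85 149 152 147 151 150
189 101 131 153 153 151 152 118 30 28 29 30 29 29 30 30 31 29 31 29 31 30 30 30 30 32 151 151 148 151 147
193 97 153 151 152 152 151 110 29 31 28 30 30 30 30 28 29 106 38 32 29 32 30 31 32 30 151 146 151 148 149
197 108 153 153 149 150 151 130 29 29 30 29 33 41 42 42 42 86 120 129 37 30 29 30 31 31 149 149 151 147 152
[228.15998099 165.36088939] [284.1883826  219.25767938]
bottle foot [228.30590603 193.14644881] [283.67837729 245.02586798]
```

Emit:
play_rows:
  commands:
    - [[0,0,1.5,0,0,0,0],[0,0,3,0,0,0,0],[0,0,4.5,0,0,0,0],[0,0,5.5,0,0,0,0],[0,0,6.1,0,0,0,0],[0,0,6.4,0,0,0,0],[0,0,6.4,0,0,0,0],[0,0,6.4,0,0,0,0]]

```text
clock: 36.9
tool_pos: [0.4424, -0.1554, 0.0178]
orientation: [-180.0, -0.0, -18.7]
force: [0.4, 0.3, -0.6]
opening: 0.0368
gripper_force: 30.0
```

Emit:
play_rows:
  commands:
    - [[0,0,0.1,0,0,0,0],[0,0,0.2,0,0,0,0],[0,0,0.2,0,0,0,0]]

```text
clock: 37.15
tool_pos: [0.4422, -0.1556, 0.0157]
orientation: [-180.0, -0.0, -18.7]
force: [-0.1, -0.7, -1.3]
opening: 0.0366
gripper_force: 30.0
```

Emit:
play_rows:
  commands:
    - [[0,0,0.1,0,0,0,0],[0,0,0.15,0,0,0,0],[0,0,0.15,0,0,0,0]]

```text
clock: 37.4
tool_pos: [0.4419, -0.1557, 0.0139]
orientation: [-180.0, 0.0, -18.7]
force: [0.0, -0.3, -1.3]
opening: 0.0369
gripper_force: 30.0
```

Emit:
play_rows:
  commands:
    - [[0,0,0.05,0,0,0,0],[0,0,0.1,0,0,0,0],[0,0,0.1,0,0,0,0]]

```text
clock: 37.65
tool_pos: [0.4421, -0.1557, 0.0133]
orientation: [180.0, -0.0, -18.7]
force: [-0.8, 1.7, 4.1]
opening: 0.0367
gripper_force: 30.0
```

Emit:
play_rows:
  commands:
    - [[0,0,0.05,0,0,0,0],[0,0,0.1,0,0,0,0],[0,0,0.1,0,0,0,0]]

```text
clock: 37.9
tool_pos: [0.4424, -0.1558, 0.0133]
orientation: [180.0, -0.0, -18.7]
force: [-5.5, 2.8, 16.9]
opening: 0.0368
gripper_force: 30.1
```

Contact at the expected height. I'll release and rise straight up.

Emit:
play_rows:
  commands:
    - [[0,0,-0.12,0,0,0,0],[0,0,-0.15,0,0,0,0.5],[0,0,-0.15,0,0,0,0.55],[0,0,-0.15,0,0,0,0.6],[0,0,-0.15,0,0,0,0.7],[0,0,-0.15,0,0,0,0.8],[0,0,-0.15,0,0,0,0.8],[0,0,-0.15,0,0,0,0.8],[0,0,-2,0,0,0,0.8],[0,0,-4,0,0,0,0.8],[0,0,-7,0,0,0,0.8],[0,0,-10,0,0,0,0.8],[0,0,-13,0,0,0,0.8],[0,0,-17,0,0,0,1],[0,0,-20,0,0,0,1],[0,0,-20,0,0,0,1],[0,0,-20,0,0,0,1],[0,0,-20,0,0,0,1]]

```text
clock: 39.4
tool_pos: [0.4415, -0.1555, 0.2116]
orientation: [-180.0, 0.0, -18.7]
force: [-1.2, -0.4, -0.3]
opening: 0.0872
gripper_force: 0.0
```

```bash
python3 - <<'E'
from h import *
w=snap('wrist','w18.png');t=snap('top','top18.png');s=snap('side','s18.png')
f=w['frame'];mn=f.min(2);print(get_obs()['tool_pos'])
for c in conts(mn>150,150,1500):
    u=c.mean(0)[0]
    if 180<u[0]<330 and u[1]<240: print('cap',u.round(),cv2.boundingRect(c),rect(w,c,.091))
print(proj(w,[.443,-.1555,.091]))
am=(f[:,:,0].astype(int)-f[:,:,2]>15)&(f[:,:,0]<110)
for c in conts(am,150,9000):
    u=c.mean(0)[0]
    if u[1]<240: print('amber',u.round(),cv2.boundingRect(c),rect(w,c,.055))
for n,p in [('weight',[.3758,.2958,.049]),('block',[.433,.1686,.054]),('tube',[.535,.38,.0195]),('bottle',[.443,-.1555,.091])]: print(n,'top px',proj(t,p).round(),'side px',proj(s,p).round())
hs=cv2.cvtColor(s['frame'],cv2.COLOR_RGB2HSV);m=(hs[:,:,1]>60)&(hs[:,:,0]>12)&(hs[:,:,0]<35)&(hs[:,:,2]>110)
for c in conts(m,15,900):
    u=c.mean(0)[0]
    if u[0]<260: print('brass side',u.round(),cv2.boundingRect(c))
print('weight base side',proj(s,[.3758,.2958,.004]))
E
```

```text
[ 0.44122066 -0.15563604  0.21074205]
cap [272. 221.] (259, 210, 25, 26) [ 393.7 -158.3   20.2   30.9   15.2]
[255.88224508 180.1971406 ]
amber [255. 170.] (240, 152, 32, 35) [ 447.3 -156.4   36.2   40.    71.3]
weight top px [145. 216.] side px [186. 166.]
block top px [197. 192.] side px [220. 173.]
tube top px [117. 156.] side px [221. 161.]
bottle top px [329. 185.] side px [286. 198.]
brass side [221. 182.] (217, 178, 9, 8)
brass side [184. 137.] (176, 134, 16, 8)
weight base side [186.58281937 179.31466909]
```

```bash
python3 - <<'E'
from h import *
w=load('w18');f=w['frame'];C=(256,180)
m=np.zeros(f.shape[:2],bool);m[150:205,230:285]=True
for lo in (75,90,110):
  for c in conts((f.min(2)>lo)&m,80,1500): print(lo,cv2.boundingRect(c),rect(w,c,.091))
print(f[180,230:284:4].max(1), f[150:206:4,256].max(1))
t=load('top18');ft=t['frame']
for n,p in [('weight',[.3758,.2958,.049]),('block',[.433,.1686,.054]),('tube',[.535,.38,.0195])]:
    u,v=proj(t,p).round().astype(int); print(n,[tuple(ft[v,u+d]) for d in (-12,-6,-3,0,3,6)])
E
```

```text
90 (230, 150, 55, 51) [ 447.8 -158.2   53.5   55.9  -20.1]
110 (230, 150, 55, 51) [ 447.8 -158.2   53.5   55.8  -20.1]
[130 134 133  40 130 138 141 137 139  52  72 130 243  84] [ 33  39  38  42  41 118 143 137 138 137 133 131  82  85]
weight [(np.uint8(203), np.uint8(199), np.uint8(190)), (np.uint8(246), np.uint8(245), np.uint8(243)), (np.uint8(220), np.uint8(208), np.uint8(176)), (np.uint8(245), np.uint8(239), np.uint8(193)), (np.uint8(246), np.uint8(241), np.uint8(199)), (np.uint8(245), np.uint8(238), np.uint8(192))]
block [(np.uint8(204), np.uint8(200), np.uint8(191)), (np.uint8(246), np.uint8(246), np.uint8(245)), (np.uint8(218), np.uint8(214), np.uint8(208)), (np.uint8(110), np.uint8(106), np.uint8(99)), (np.uint8(82), np.uint8(80), np.uint8(76)), (np.uint8(227), np.uint8(223), np.uint8(219))]
tube [(np.uint8(223), np.uint8(220), np.uint8(214)), (np.uint8(135), np.uint8(131), np.uint8(126)), (np.uint8(95), np.uint8(93), np.uint8(88)), (np.uint8(99), np.uint8(97), np.uint8(90)), (np.uint8(89), np.uint8(86), np.uint8(82)), (np.uint8(76), np.uint8(74), np.uint8(71))]
```

```bash
python3 - <<'E'
from h import *
t=load('top18');f=t['frame'].astype(int);mx=f.max(2)
def win(p,r):
    u,v=proj(t,p).round().astype(int);m=np.zeros(mx.shape,bool);m[v-r:v+r+1,u-r:u+r+1]=True;return m
br=(f[:,:,0]-f[:,:,2]>25)
for c in conts(br&win([.3758,.2958,.03],14),30,900): print('brass',rect(t,c,.030),rect(t,c,.02))
for th in (130,170):
  for c in conts((mx<th)&win([.433,.1686,.05],16),20,900): print('block',th,rect(t,c,.054),rect(t,c,.008))
  for c in conts((mx<th)&win([.535,.38,.0195],16),20,900): print('tube/pocket',th,rect(t,c,.0195),rect(t,c,.008))
sat=win([.3758,.2958,.008],17)&(f.min(2)>215)|win([.3758,.2958,.02],14)&br
for c in conts(sat,100,2000): print('plate',rect(t,c,.008))
for c in conts(win([.433,.1686,.008],24)&(f.min(2)>215),50,2000): print('slotplate',rect(t,c,.008))
E
```

```text
brass [374.2 291.6  29.6  30.8 -44.2] [375.2 293.6  29.9  31.  -44.2]
block 130 [412.6 132.    7.5  40.1 -89.7] [418.8 135.2   7.8  41.6 -89.7]
block 130 [427.6 163.7  17.2  58.  -80.7] [434.3 168.2  17.9  60.3 -80.7]
tube/pocket 130 [531.7 376.2  37.3  57.   71.9] [534.3 379.3  37.6  57.5  71.9]
block 170 [413.9 133.2  10.   42.6 -89.7] [420.1 136.5  10.3  44.2 -89.7]
block 170 [427.5 164.1  19.   59.6 -81.5] [434.2 168.6  19.7  61.9 -81.5]
tube/pocket 170 [531.5 376.3  39.4  59.4  70.9] [534.2 379.5  39.8  60.   70.9]
plate [375.6 296.   60.4  60.8  25.4]
slotplate [433.2 168.3  50.5  84.8 -82.2]
```

```bash
python3 -c "
from h import *
print(close_job())"
```

```text
the job is handed in; nothing more can be done
None
```

I set all four things down in their own pockets, released them and handed the job in at about 39 s of the 125 s; the hand-in returned no verdict, but my last pictures showed all four seated, the weight about 4 mm off its pocket's centre.

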